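Put the dressing stones back in the stone box

ROBOT

A 6-joint arm with a two-finger parallel gripper is mounted at the origin on a cart in front of the work surface, level with it; the furniture and walls round the work are solid. World frame = base frame: x ahead of the robot, y to its left, z up, the work surface at z = 0. Lengths are in mm, angles in rad, forces in N, time in s.
With the tool pointing down it reaches from about 300 to 875 mm from the base axis. Payload 4.2 kg.
Tool frame: the origin (TCP) lies midway between the tips of the shut fingers; the grasp point (between the pads) lies 19 mm behind it (ctrl.hold_point_z is the distance from the TCP to the grasp point, in mm); z points along the fingers, x is the direction in which the jaws open and shut, and the axes are right-handed (so a half turn about z gives the same grasp; the last joint's range is limited). The gripper opens to 85 mm and grips with 20 to 120 N. Pads are 22 mm wide; open, the fingers measure 114 mm over their backs; the gripper's body (76 mm by 85 mm) begins 54 mm behind the grasp point. The pads swing forward as they close: fully open they stand 13 mm farther back than shut.
Start: joints at [1.256, 0.32, 1.565, -0, 1.257, -0.02], TCP at [167.067, 550.209, 231.338] pointing down, gripper open.
Joint ranges: [-3.11, 3.11], [-0.84, 2.01], [0.21, 2.61], [-1.34, 4.49], [0.05, 2.63], [-2.56, 2.56]. Speed limits (rad/s): [2.57, 2.57, 3.14, 3.14, 3.14, 3.14].

INTERFACE

Orientations are given as [roll, pitch, yaw] about the fixed x, y, z axes, in that order (R = Rz(yaw) Ry(pitch) Rx(roll)).
In Python, from workcell import ctrl, imaging gives the robot as it stands.
- The arm moves only by the shell command python3 -m creep 'ROWS' [OPENING] [FORCE]. ROWS is a JSON object of lists of equal length, an entry for each row: "travel": the shift along the tool's x, y, z each as a share of 7.5 cm, from -1 to 1, a list of three; "twist": the turn, a rotation vector about the tool's x, y, z each as a share of 90 degrees, from -1 to 1, a list of three. A call has 1 to 10 rows; each row shifts and turns the commanded pose from where the row before left it, along the tool's axes as they then stand; what a row does not reach is not made up. A row lasts 1/12 s, in which the tool goes at most 41.7 mm and 7.16 degrees, less where a joint would pass 70% of its speed; a pose out of reach is approached as far as the arm can. A call with a number of a shift or a turn outside -1 to 1 is refused whole. A call with a gripper value outside its range is refused whole. OPENING is the gripper's target within -1 to 1 (fully open at 1, half-way at 0, shut at -1), set as the call begins (- or left out, the last holds). The fingers move at their own pace and stop on an object; FORCE is the grip in N (left out, the last holds). Time passes only in rows, so rows that do not move let the fingers close. It gives the time, the measured TCP pose, the force and the opening at its end, in the units of the state.
- ctrl.sense(): the state, without advancing time (a new reading comes with each control period).
- imaging.snapshot(name): name is "side" or "top"; returns the picture (400x640x3 uint8, red, green, blue); there is no depth.
- imaging.camera_model(name): a dict with "fov_y" (degrees; the focal length in pixels is half the picture's height over the tangent of half this angle, whatever the lens; pixels are square), "cx", "cy" (the principal point, pixels), "R" (3x3) and "t" (3): a world point X has camera coordinates R X + t. Camera axes: x right, y down, z forward; pixel columns grow to the right and rows downward; lengths in mm; the calibration is good to about 2 mm. A picture is of the moment at which its call begins. camera_model takes no time and is no camera call.
- ctrl.job_done(): hands the job in, once; it reports no verdict.
The state is a dict: "t": time; "joints": joint angles; "joint_velocities": joint speeds; "joint_efforts": joint torques, N m; "eef_pos": TCP position; "tool_rot": TCP orientation; "contact_force": force on the tool from outside, world axes, zero at the start; "torque": the same for the moment, N m; "gripper_width": finger opening in mm.
Only numpy, scipy, OpenCV 4.12 (cv2) and the standard library are available. Lean on these libraries where they do the work, as an engineer would, in place of code of your own. Each camera call takes 0.05 s, during which the arm holds its last target. There are 200 camera calls.

TASK

The red and the blue dressing stone are out on the table, one stood up to drain and one fallen over: put each back in the divided stone box, standing on end all the way down in the empty cell whose tag has its colour, painted end up. Lower them gently to the bottom, as they chip when let fall, and leave the other things on the table where they are.

Things in the scene. Friction and masses are not known exactly. Their poses are not given: they have to be found in the camera images.
- stone_red_center (a point): Centre of the loose dressing stone with one end painted red: grey bar 48 (x) x 150 (y) x 24 (z) mm, 0.24 to 0.39 kg; the paint covers the last 30 mm at its +y end. Starts flat on the table, z up, centre 12 mm up, painted end pointing left (+y), up to 35 degrees either way. It can stand by itself on its 48 x 24 end, then y is up and its centre 75 mm up. Pivots in a loose grip: hold firmly.
- cell_red: Empty cell of the stone box with the red tag, a 40 x 24 mm plate on its front wall folded over the rim; which cell varies. Origin: centre of its floor, 8 mm above the table, z up. Open at the top, 36 mm along x, 58 mm along y, 100 mm deep. A stone stands in it with its 24 mm thickness along the cell's x and its 48 mm width along y, and sticks out 50 mm above the rim.
- stone_blue_center (a point): Centre of the loose dressing stone with one end painted blue: grey bar 48 (x) x 150 (y) x 24 (z) mm, 0.24 to 0.39 kg; the paint covers the last 30 mm at its +y end. Starts standing on its 48 x 24 mm end, painted end and y axis up, centre 75 mm above the table; easily knocked over. Stones pivot in a loose grip: hold firmly.
- cell_blue: Empty cell of the stone box with the blue tag, a 40 x 24 mm plate on its front wall folded over the rim; which cell varies. Origin: centre of its floor, 8 mm above the table, z up. Open at the top, 36 mm along x, 58 mm along y, 100 mm deep. A stone stands in it with its 24 mm thickness along the cell's x and its 48 mm width along y, and sticks out 50 mm above the rim.
- cell_green: Cell with the green tag, size and axes as the others (all parallel to the box's); already filled with a stone of the same kind, fixed, painted end up, its top 158 mm above the table.
- cell_yellow: Cell with the yellow tag, size and axes as the others (all parallel to the box's); already filled with a stone of the same kind, fixed, painted end up, its top 158 mm above the table.
- stone_box: Divided wooden box, fixed. Origin: centre of its underside. Four cells in a row along its y, centres at y = -93, -31, 31, 93 mm, dividers 4 mm, front (-x, faces the robot, with the tags) and back walls 6 mm, their tops 108 mm up. 268 mm long over its 12 mm end boards (306 over their handles); these are 90 mm wide, 112 high, with a middle 54 mm wide 150 high. Base 90 x 268 x 8.
- jar_center (a point): Bystander, loose: glass jar with a grey lid, 71 mm across, 102 mm tall; this point at its centre.
- felt_wheel_center (a point): Bystander, loose: cream felt polishing bob, 60 mm across, 25 mm tall; this point at its centre.
- wedge_center (a point): Bystander, loose: beech setting wedge lying along x between the stones' two areas, 30 (x) x 75 (y) x 22 mm; this point at its centre.
- marker_pen_center (a point): Bystander, loose: black marker pen lying, 17 x 128 (y) mm; this point at its centre.
- pin_spanner_center (a point): Bystander, loose: flat dark pin spanner, 42 x 165 (y) x 11 mm; this point at its centre.
- grey_tile_center (a point): Bystander, loose: grey granite sample tile, 56 x 56 x 10 mm; this point at its centre.
- wood_block_center (a point): Bystander, loose: wooden packing block, 42 (x) x 60 (y) x 30 mm; this point at its centre.

How it is judged (in metres and radians):
At the end, for the whole second after the job is handed in: Each of the two stones stands in the cell with the tag of its own colour: its centre within 15 mm of the cell's centre line in the cell's x and y and less than 82 mm above the cell's floor (75 mm when fully down), painted end up, long axis within 0.2 rad of vertical, at rest (x of stone_red_center in the frame of cell_red between -0.015 and 0.015 m and y of stone_red_center in the frame of cell_red between -0.015 and 0.015 m and z of stone_red_center in the frame of cell_red below 0.082 m and angle between each of stone_red_center, stone_blue_center's own y axis and vertical below 0.2 rad and linear speed of each of stone_red, stone_blue below 0.05 m/s and x of stone_blue_center in the frame of cell_blue between -0.015 and 0.015 m and y of stone_blue_center in the frame of cell_blue between -0.015 and 0.015 m and z of stone_blue_center in the frame of cell_blue below 0.082 m); the robot touches nothing.
It fails at once if a bystander is moved more than 30 mm (distance of any of jar_center, felt_wheel_center, wedge_center, marker_pen_center, pin_spanner_center, grey_tile_center, wood_block_center from where it was at the start of the episode above 0.03 m).
It fails at once if a stone falls or is driven down its cell faster than 0.6 m/s (a fall of about 20 mm) ((horizontal distance between stone_red_center and cell_red below 0.02 m and z of stone_red_center in the frame of cell_red below 0.17 m and linear speed of stone_red above 0.6 m/s) or (horizontal distance between stone_blue_center and cell_blue below 0.02 m and z of stone_blue_center in the frame of cell_blue below 0.17 m and linear speed of stone_blue above 0.6 m/s)).
It also fails if it takes over 72 s, if anything falls off the work surface, if the arm or the gripper's body presses on something with over 40 N, if the wrist force passes 120 N, or if a joint passes its speed limit or range.

## Working session

There is one attempt and no reset: what is moved stays moved. The work goes in short steps, Python scripts to look and compute and a shell command to move; the robot and the scene stay as the last step left them, time stands still between calls to the robot, and variables do not carry over. Pictures are saved under pics/ and viewed, about 8 in all and at most 12, crops included, and the job is handed in when it is done.

```bash
mkdir -p pics; ls; python3 - <<'E'
from workcell import ctrl, imaging
import cv2,numpy as np
s=ctrl.sense();print(s)
for n in("side","top"):
    cv2.imwrite(f"pics/{n}0.png",imaging.snapshot(n)[:,:,::-1])
    m=imaging.camera_model(n);print(n,m, -np.array(m["R"]).T@m["t"])
E
```

```text
pics
{'t': 0.0, 'joints': array([ 1.25602361e+00,  3.20269737e-01,  1.56569781e+00,  8.54253084e-06,
        1.25738851e+00, -2.00113655e-02]), 'joint_velocities': array([-0.00044368, -0.00150432, -0.00075213, -0.00155899, -0.00090232,
        0.00121296]), 'joint_efforts': array([ 5.89329320e-04, -4.15528357e+01, -2.34156060e+01,  3.93162077e-05,
        8.37392989e-03,  1.47014782e-05]), 'eef_pos': array([166.8967746 , 549.73832598, 230.48769759]), 'tool_rot': array([-3.14154925e+00,  1.76288020e-03,  1.27603238e+00]), 'contact_force': array([ 0.18846746, -0.25015109,  0.47533224]), 'torque': array([-0.03828015,  0.00204035,  0.00793476]), 'gripper_width': 85.47833785343967}
side {'fov_y': 50.25953137925011, 'cx': 315.715323811367, 'cy': 198.81086010502952, 'R': array([[ 0.673237  , -0.73927457,  0.01500164],
       [-0.43585477, -0.41314647, -0.79958778],
       [ 0.59731279,  0.53177354, -0.60036183]]), 't': array([-354.41395853,  305.13933164,  988.48728682])} [-218.83507357 -661.59337851  842.75251054]
top {'fov_y': 51.72921591256641, 'cx': 316.35817877063363, 'cy': 198.2726731373738, 'R': array([[ 0.01863774, -0.99954483, -0.02372285],
       [-0.9946497 , -0.0161247 , -0.10203903],
       [ 0.10161006,  0.0254977 , -0.99449749]]), 't': array([  11.94183555,  562.58046779, 1073.67040145])} [ 450.25221066   -6.36828324 1125.450982  ]
```

View pics/top0.png

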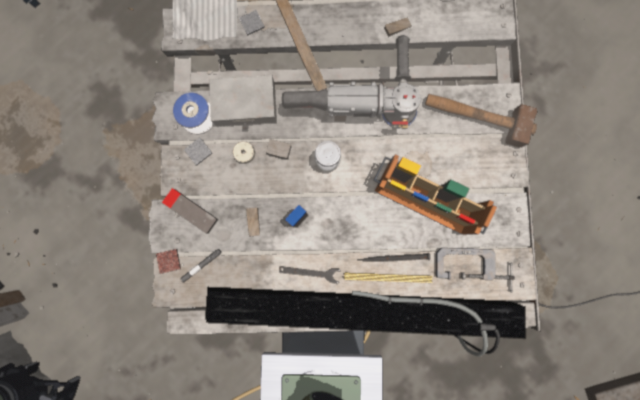

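View pics/side0.png

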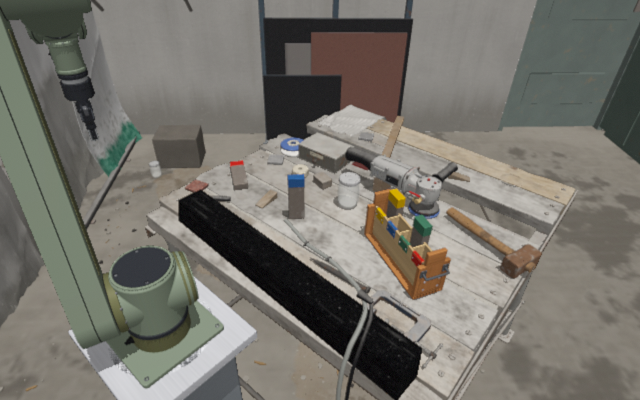

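Top: red stone lies at about (190,210), its paint end at (173,198). Blue stands at about (295,215), and the box is centred near (435,195), with tags reading yellow, blue, green, red from left to right. The next view is enlarged crops for exact corners.

```bash
python3 - <<'E'
import cv2,numpy as np
t=cv2.imread("pics/top0.png");s=cv2.imread("pics/side0.png")
def c(im,x,y,w,h,k): return cv2.resize(im[y:y+h,x:x+w],None,fx=k,fy=k,interpolation=cv2.INTER_CUBIC)
a=np.hstack([c(t,365,145,133,95,6)]);
b=np.hstack([c(t,150,180,66,60,6),c(t,270,195,67,60,6)[:, :402]])
b=b[:, :798];cv2.imwrite("pics/topc.png",a)
w=c(s,355,180,100,120,5);v=np.hstack([c(s,220,150,100,80,5)]);
w2=np.zeros((600,800,3),np.uint8);w2[:360,:798]=b
w2[360:,:300]=c(s,280,170,75,60,4)
cv2.imwrite("pics/c2.png",w2)
E
```

```text
(no output)
```

View pics/topc.png

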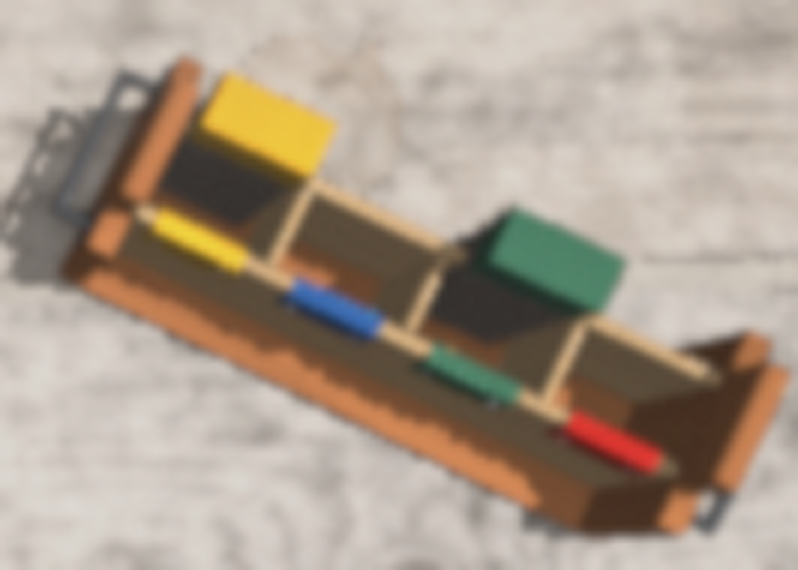

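View pics/c2.png

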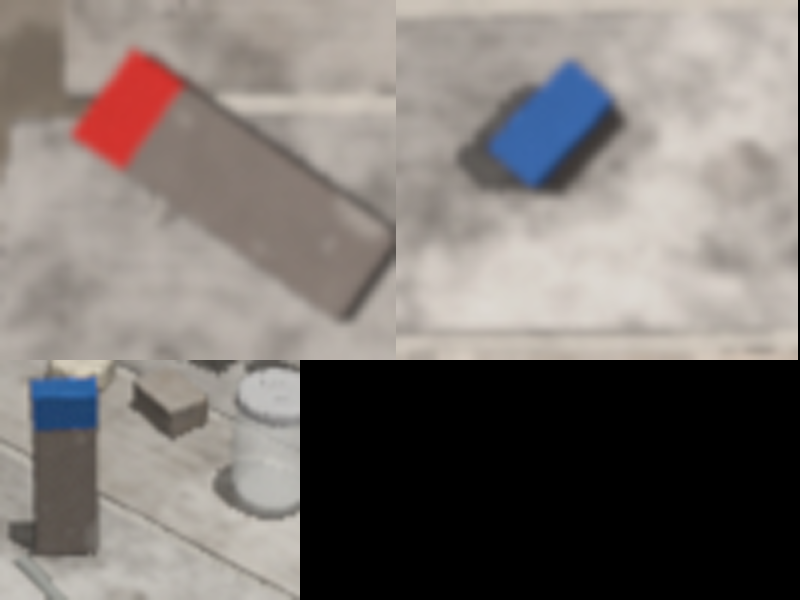

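Tags from left to right are yellow (+93), blue (+31), green (−31) and red (−93). Next I fit the poses from the corners.

```bash
cat > h.py <<'E'
from workcell import ctrl, imaging
import numpy as np, cv2, json
from scipy.spatial.transform import Rotation as Ro
from scipy.optimize import least_squares
def proj(n,X):
    m=imaging.camera_model(n);f=200/np.tan(np.radians(m["fov_y"]/2))
    c=np.atleast_2d(X)@np.array(m["R"]).T+m["t"];return f*c[:,:2]/c[:,2:]+[m["cx"],m["cy"]]
def back(n,uv,z):
    m=imaging.camera_model(n);f=200/np.tan(np.radians(m["fov_y"]/2));R=np.array(m["R"])
    uv=np.atleast_2d(uv);d=np.c_[(uv-[m["cx"],m["cy"]])/f,np.ones(len(uv))]@R
    c=-R.T@m["t"];return c+d*((z-c[2])/d[:,2:])
def rz(X,p): return np.c_[Ro.from_euler("z",p[2]).apply(X)]+[p[0],p[1],0]
def go(pos,yaw=None,n=10,R=None,log=True):
    "n equal rows (shift, then turn) from the measured pose to the goal"
    s=ctrl.sense();R0=Ro.from_euler("xyz",s["tool_rot"])
    R1=R if R is not None else Ro.from_euler("xyz",[np.pi,0,yaw])
    w=(R0.inv()*R1).as_rotvec();dR=Ro.from_rotvec(w/n)
    A=np.zeros((3,3));Q=R0
    for _ in range(n): A+=Q.as_matrix();Q=Q*dR
    v=np.linalg.solve(A,np.array(pos)-s["eef_pos"])
    print("n",n,"travel",np.round(v/75,3),"twist",np.round(w/n/(np.pi/2),4),"| max .55,.079")
E
cat > m.py <<'E'
from h import *
o=np.array([365,145])
Y=np.array([(230,72),(338,125),(305,178),(202,122)])/6+o
G=np.array([(517,207),(626,264),(597,312),(487,262)])/6+o
T=np.array([(200,240),(337,309),(473,375),(613,443)])/6+o
# corners order: back-left, back-right, front-right, front-left
q=np.array([(12,24,158),(12,-24,158),(-12,-24,158),(-12,24,158)],float)
X=np.r_[q+[0,93,0],q+[0,-31,0],[(-21,y,109) for y in(93,31,-31,-93)]]
uv=np.r_[Y,G,T]
r=least_squares(lambda p:(proj("top",rz(X,p))-uv).ravel(),[470,-300,-.45])
print("box",r.x,np.abs(r.fun).max());print(np.round(r.fun.reshape(-1,2),1).tolist())
for n,y in(("blue",31),("red",-93)): print(n,rz([[0,y,0]],r.x))
b=np.array([(175,60),(217,100),(142,187),(93,148)])/6+[270,195]
B=back("top",b,150);print("blue",B.mean(0),"thick dir",np.degrees(np.arctan2(*(B[1]-B[0])[1::-1])),np.degrees(np.arctan2(*(B[2]-B[3])[1::-1])),np.linalg.norm(B-np.roll(B,1,0),axis=1))
a=np.array([(135,50),(73,135),(345,320),(395,228)])/6+[150,180]
A=back("top",a,24);print("red corners",A.round(0).tolist(),A.mean(0)); e=(A[0]+A[1]-A[2]-A[3])/2
print("len",np.linalg.norm(e),"az y",np.degrees(np.arctan2(e[1],e[0])))
for n,u,z in(("jar",(327,152),102),("felt",(243,152),25),("wedge",(253,220),22),("pen",(201,265),8),("spanner",(312,273),5),("tile",(200,150),5),("block",(278,151),30),("tile2",(168,261),10)): print(n,back("top",u,z).round(0))
E
python3 m.py; python3 -c "from workcell import ctrl;print(ctrl.hold_point_z)"
```

```text
box [ 5.82882734e+02 -2.81713342e+02 -4.77908720e-01] 6.603825121891788
[[-1.1, 1.4], [-0.9, 2.0], [-0.1, 2.1], [-1.1, 1.9], [-1.8, 3.5], [-1.5, 3.6], [-1.2, 4.6], [-1.4, 3.2], [2.8, -6.6], [2.4, -6.3], [2.4, -5.5], [1.9, -4.8]]
blue [[ 597.14035403 -254.18662287    0.        ]]
red [[ 540.10987575 -364.29350071    0.        ]]
blue [507.8349908   65.82165267 150.        ] thick dir -132.5454762501067 -127.26260664772637 [47.4663053  23.04759489 45.23596512 24.81509647]
red corners [[584.0, 413.0, 24.0], [545.0, 439.0, 24.0], [464.0, 312.0, 24.0], [505.0, 291.0, 24.0]] [524.22861853 363.64888031  24.        ]
len 147.83075833648712 az y 57.40213616548348
jar [[673.  -5. 102.]]
felt [[686. 224.  25.]]
wedge [[502. 191.  22.]]
pen [[379. 330.   8.]]
spanner [[363.  30.   5.]]
tile [[695. 349.   5.]]
block [[689. 128.  30.]]
tile2 [[388. 420.  10.]]
18.700000000000003
```

The tags and dividers agree with each other, but the filled stones' tops don't fit by about 20 mm. I'll fit the box to the rim features only and overlay that on the side view.

```bash
cat > m2.py <<'E'
from h import *
o=np.array([365,145])
T=np.array([(200,240),(337,309),(473,375),(613,443),(290,224),(427,292),(565,362)])/6+o
X=np.array([(-21,y,109) for y in(93,31,-31,-93)]+[(0,y,108) for y in (62,0,-62)],float)
r=least_squares(lambda p:(proj("top",rz(X,p))-T).ravel(),[570,-280,-.45])
print("box",r.x,np.round(r.fun.reshape(-1,2),1).tolist())
for n,y in(("blue",31),("red",-93)): print(n,rz([[0,y,0]],r.x))
out=[]
for n,(x,y,w,h,k) in(("top",(365,145,133,95,4)),("side",(355,180,100,120,4))):
    im=cv2.resize(cv2.imread(f"pics/{n}0.png")[y:y+h,x:x+w],None,fx=k,fy=k,interpolation=cv2.INTER_CUBIC)
    def L(P,c):
        p=((proj(n,rz(np.array(P,float),r.x))-[x,y]+.5)*k).astype(np.int32);cv2.polylines(im,[p],True,c,1,cv2.LINE_AA)
    for yy in(93,31,-31,-93): L([(-18,yy-29,108),(18,yy-29,108),(18,yy+29,108),(-18,yy+29,108)],(255,0,255))
    for yy in(93,-31):
        for z in(108,158): L([(-12,yy-24,z),(12,yy-24,z),(12,yy+24,z),(-12,yy+24,z)],(0,255,255))
    L([(-45,-134,0),(45,-134,0),(45,134,0),(-45,134,0)],(255,255,0))
    out.append(np.pad(im,((0,480-im.shape[0]),(0,0),(0,0)))[:,:532 if n=="top" else 400])
cv2.imwrite("pics/ov.png",np.hstack(out)[:,:932]); a=np.hstack(out); print(a.shape); cv2.imwrite("pics/ov.png",cv2.resize(a,(800,int(a.shape[0]*800/a.shape[1])),interpolation=cv2.INTER_AREA))
E
python3 m2.py
```

```text
box [ 5.69324493e+02 -2.75377266e+02 -4.51793800e-01] [[0.0, -0.3], [-0.1, -0.5], [0.2, -0.2], [0.0, -0.1], [-0.0, 0.5], [-0.1, 0.4], [-0.1, 0.1]]
blue [[ 582.85847479 -247.48763828    0.        ]]
red [[ 528.72254786 -359.04614946    0.        ]]
(480, 932, 3)
```

View pics/ov.png

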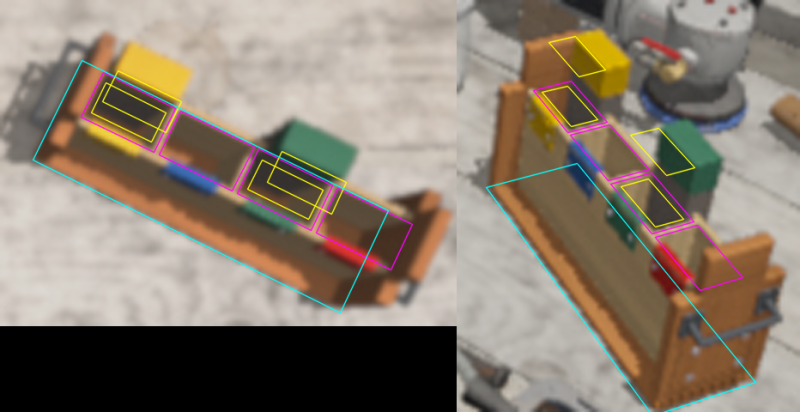

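```bash
python3 - <<'E'
import cv2
s=cv2.imread("pics/side0.png")[182:298,360:455]
cv2.imwrite("pics/s8.png",cv2.resize(s,None,fx=5.1,fy=5.1,interpolation=cv2.INTER_LANCZOS4))
E
```

```text
(no output)
```

View pics/s8.png

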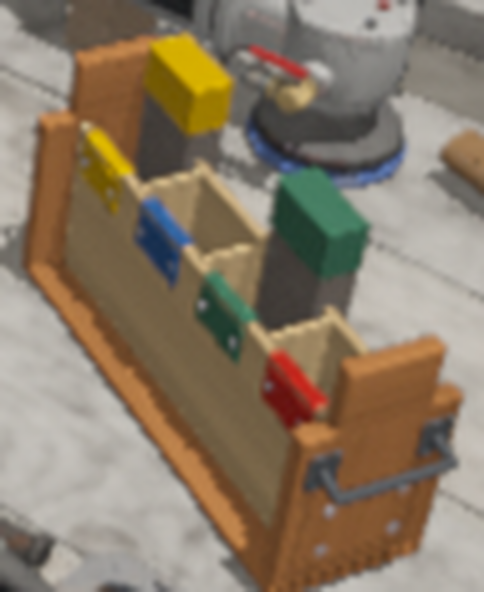

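```bash
python3 - <<'E'
from h import *
print("blue top->side",proj("side",back("top",(295.8,215.6),150)),"seen ~296,176; base at",proj("side",back("top",(295.8,215.6),150)-[0,0,150]),"seen ~296.5,216")
a=np.array([(135,50),(73,135)])/6+[150,180]
print("red paint end corners",proj("side",back("top",a,24)))
o=np.array([365,145]);T=np.array([(200,240),(613,443)])/6+o
print("tags Y,R->side",proj("side",back("top",T,109)),"seen",np.array([(105,140),(300,375)])/5.1+[360,182])
for z in(158,135,120):
  print(z,"green top->side",proj("side",back("top",np.array([(517,207),(626,264),(597,312),(487,262)])/6+o,z)).round(1).tolist())
print("green seen",(np.array([(325,168),(367,228),(330,277) ,(277,190)])/5.1+[360,182]).round(1).tolist())
E
```

```text
blue top->side [[295.20897439 176.86985495]] seen ~296,176; base at [[295.87744666 216.88852572]] seen ~296.5,216
red paint end corners [[242.06369535 160.38664684]
 [228.93122633 161.88477638]]
tags Y,R->side [[380.70044942 211.85891021]
 [417.63161958 256.30264685]] seen [[380.58823529 209.45098039]
 [418.82352941 255.52941176]]
158 green top->side [[421.5, 214.8], [431.5, 226.1], [423.5, 227.7], [412.9, 216.7]]
135 green top->side [[423.0, 222.2], [433.3, 233.9], [425.1, 235.6], [414.3, 224.2]]
120 green top->side [[424.1, 227.0], [434.5, 239.0], [426.2, 240.6], [415.3, 229.0]]
green seen [[423.7, 214.9], [432.0, 226.7], [424.7, 236.3], [414.3, 219.3]]
```

```bash
python3 - <<'E'
from h import *
o=np.array([365,145])
Y=[(230,72),(338,125),(305,178),(202,122)];G=[(517,207),(626,264),(597,312),(487,262)]
q=np.array([(12,24,158),(12,-24,158),(-12,-24,158),(-12,24,158)],float)
X=np.r_[q+[0,93,0],q+[0,-31,0]];uv=np.array(Y+G)/6+o
r=least_squares(lambda p:(proj("top",rz(X,p))-uv).ravel(),[570,-280,-.45]);p=r.x
print(p,np.abs(r.fun).max())
def inbox(px,z): 
    P=back("top",np.array(px)/6+o,z); return Ro.from_euler("z",-p[2]).apply(P-[p[0],p[1],0]).round(1)
print("tags",inbox([(200,240),(337,309),(473,375),(613,443)],109))
print("divider ends",inbox([(270,262),(310,185),(410,330),(445,265),(548,400),(588,325)],108))
print("backrim",inbox([(320,185),(450,250),(600,322),(715,380)],108))
print("endL 150",inbox([(190,60),(130,200)],150),"endR",inbox([(785,375),(725,485)],150))
print("endL 112",inbox([(100,250)],112),"base front",inbox([(80,285),(580,528)],0))
E
```

```text
[ 5.90403303e+02 -2.84868438e+02 -4.45995749e-01] 0.9718526764681314
tags [[-44.1  92.3 109. ]
 [-45.   29.9 109. ]
 [-44.9 -31.1 109. ]
 [-44.9 -93.5 109. ]]
divider ends [[-39.4  62.6 108. ]
 [ -3.1  61.6 108. ]
 [-39.4  -0.6 108. ]
 [ -8.6  -2.1 108. ]
 [-40.5 -62.9 108. ]
 [ -5.2 -64.6 108. ]]
backrim [[  -1.3   57.9  108. ]
 [  -2.1   -1.3  108. ]
 [  -1.9  -68.5  108. ]
 [  -2.8 -120.   108. ]]
endL 150 [[ 11.3 131.  150. ]
 [-50.2 127.9 150. ]] endR [[   1.  -130.7  150. ]
 [ -48.6 -127.5  150. ]]
endL 112 [[-66.7 127.5 112. ]] base front [[ -65.4  121.7    0. ]
 [ -64.6 -126.7    0. ]]
```

Cross-camera checks agree to about 2 px. The rims, dividers, end boards and base all fit one box pose, so I'll use it. The fixed stones sit about 20 mm behind it, which I'll keep in mind and verify by force. Blue goes first.

```bash
python3 -c "
from h import *
go([508,66,235],0.855,20)"
```

```text
n 20 travel [-0.177  0.356 -0.003] twist [0.     0.     0.0134] | max .55,.079
```

```bash
R='{"travel":[[-0.177,0.356,0],[-0.177,0.356,0],[-0.177,0.356,0],[-0.177,0.356,0],[-0.177,0.356,0],[-0.177,0.356,0],[-0.177,0.356,0],[-0.177,0.356,0],[-0.177,0.356,0],[-0.177,0.356,0]],"twist":[[0,0,0.0134],[0,0,0.0134],[0,0,0.0134],[0,0,0.0134],[0,0,0.0134],[0,0,0.0134],[0,0,0.0134],[0,0,0.0134],[0,0,0.0134],[0,0,0.0134]]}' ; echo skip >/dev/null
python3 -m creep '{"travel":[[-0.177,0.356,0],[-0.177,0.356,0],[-0.177,0.356,0],[-0.177,0.356,0],[-0.177,0.356,0],[-0.177,0.356,0],[-0.177,0.356,0],[-0.177,0.356,0],[-0.177,0.356,0],[-0.177,0.356,0]],"twist":[[0,0,0.0134],[0,0,0.0134],[0,0,0.0134],[0,0,0.0134],[0,0,0.0134],[0,0,0.0134],[0,0,0.0134],[0,0,0.0134],[0,0,0.0134],[0,0,0.0134]]}' 1 100
python3 -c "
from h import *
print(ctrl.sense()['joints'].round(4).tolist())
go([508,66,235],0.855,10)"
```

```text
t: 0.93
eef_pos: [363.9, 325.0, 231.0]
tool_rot: [-3.141, 0.0, 1.065]
contact_force: [-0.1, 0.1, -0.6]
gripper_width: 85.5
[0.7055, 0.1829, 1.7543, 0.0, 1.2049, -0.3591]
n 10 travel [-0.177  0.354 -0.005] twist [-0.      0.      0.0133] | max .55,.079
```

```bash

python3 -m creep '{"travel":[[-0.177,0.354,0],[-0.177,0.354,0],[-0.177,0.354,0],[-0.177,0.354,0],[-0.177,0.354,0],[-0.177,0.354,0],[-0.177,0.354,0],[-0.177,0.354,0],[-0.177,0.354,0],[-0.177,0.354,0]],"twist":[[0,0,0.0133],[0,0,0.0133],[0,0,0.0133],[0,0,0.0133],[0,0,0.0133],[0,0,0.0133],[0,0,0.0133],[0,0,0.0133],[0,0,0.0133],[0,0,0.0133]]}'
python3 -c "
from h import *
print(ctrl.sense()['joints'].round(4).tolist())
im=imaging.snapshot('side');cv2.imwrite('pics/s2.png',cv2.resize(im[100:240,230:390,::-1],None,fx=4,fy=4))
go([508,66,107],0.855,10)"
```

```text
t: 1.77
eef_pos: [507.7, 66.1, 231.0]
tool_rot: [-3.141, 0.0, 0.855]
contact_force: [0.3, -0.2, 0.4]
gripper_width: 85.5
[0.1069, 0.221, 1.7045, 0.0001, 1.2167, -0.7487]
n 10 travel [ 0.003 -0.006  0.165] twist [ 0.0003  0.0001 -0.0002] | max .55,.079
```

View pics/s2.png

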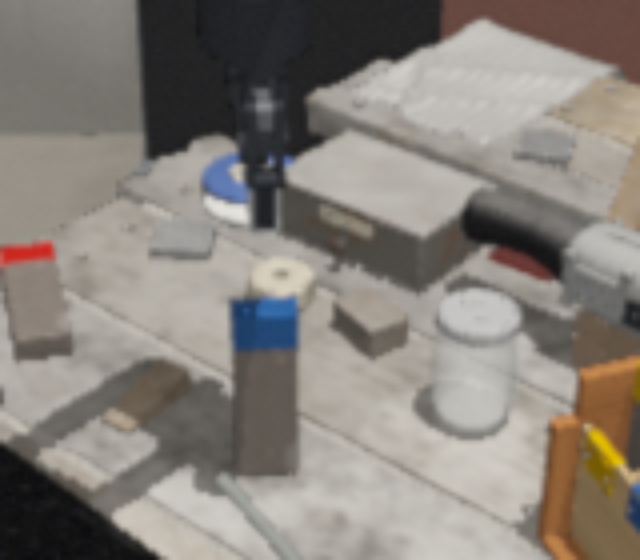

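The gripper is directly over the blue stone, with its tips at crop (265,215) and the blue top at (265,305). I'll descend and grip.

```bash

python3 -m creep '{"travel":[[0,-0.006,0.165],[0,-0.006,0.165],[0,-0.006,0.165],[0,-0.006,0.165],[0,-0.006,0.165],[0,-0.006,0.165],[0,-0.006,0.165],[0,-0.006,0.165],[0,-0.006,0.165],[0,-0.006,0.165]],"twist":[[0,0,0],[0,0,0],[0,0,0],[0,0,0],[0,0,0],[0,0,0],[0,0,0],[0,0,0],[0,0,0],[0,0,0]]}'
python3 -m creep '{"travel":[[0,0,0],[0,0,0],[0,0,0],[0,0,0],[0,0,0],[0,0,0],[0,0,0],[0,0,0]],"twist":[[0,0,0],[0,0,0],[0,0,0],[0,0,0],[0,0,0],[0,0,0],[0,0,0],[0,0,0]]}' -1 110
python3 -c "
from h import *
print(ctrl.sense()['joints'].round(4).tolist())"
```

```text
t: 2.65
eef_pos: [503.6, 70.6, 106.7]
tool_rot: [-3.141, 0.0, 0.857]
contact_force: [-0.3, -0.6, -0.5]
gripper_width: 85.2
t: 3.32
eef_pos: [505.0, 70.8, 108.5]
tool_rot: [3.14, -0.002, 0.856]
contact_force: [0.5, 2.2, 5.4]
gripper_width: 23.1
[0.1164, 0.3316, 1.891, 0.0006, 0.9161, -0.7404]
```

```bash

python3 -m creep '{"travel":[[0,0,-0.1],[0,0,-0.25],[0,0,-0.25],[0,0,-0.25],[0,0,-0.25],[0,0,-0.25],[0,0,-0.25],[0,0,-0.25],[0,0,-0.25],[0,0,-0.25]],"twist":[[0,0,0],[0,0,0],[0,0,0],[0,0,0],[0,0,0],[0,0,0],[0,0,0],[0,0,0],[0,0,0],[0,0,0]]}'
python3 -c "
from h import *
print(ctrl.sense()['joints'].round(4).tolist())
go([585,-242.5,292],-.452,20)"
```

```text
t: 4.15
eef_pos: [502.8, 70.1, 284.0]
tool_rot: [-3.14, 0.002, 0.857]
contact_force: [0.2, 0.2, -3.2]
gripper_width: 22.7
[0.1161, 0.184, 1.6173, -0.0003, 1.3434, -0.7403]
n 20 travel [ 0.005  0.232 -0.006] twist [0.     0.0001 0.0417] | max .55,.079
```

```bash

python3 -m creep '{"travel":[[0.005,0.232,-0.006],[0.005,0.232,-0.006],[0.005,0.232,-0.006],[0.005,0.232,-0.006],[0.005,0.232,-0.006],[0.005,0.232,-0.006],[0.005,0.232,-0.006],[0.005,0.232,-0.006],[0.005,0.232,-0.006],[0.005,0.232,-0.006]],"twist":[[0,0,0.0417],[0,0,0.0417],[0,0,0.0417],[0,0,0.0417],[0,0,0.0417],[0,0,0.0417],[0,0,0.0417],[0,0,0.0417],[0,0,0.0417],[0,0,0.0417]]}'
python3 -m creep '{"travel":[[0.005,0.232,0],[0.005,0.232,0],[0.005,0.232,0],[0.005,0.232,0],[0.005,0.232,0],[0.005,0.232,0],[0.005,0.232,0],[0.005,0.232,0],[0.005,0.232,0],[0.005,0.232,0]],"twist":[[0,0,0.0417],[0,0,0.0417],[0,0,0.0417],[0,0,0.0417],[0,0,0.0417],[0,0,0.0417],[0,0,0.0417],[0,0,0.0417],[0,0,0.0417],[0,0,0.0417]]}'
python3 -m creep '{"travel":[[0,0,0],[0,0,0]],"twist":[[0,0,0],[0,0,0]]}'
cat > look.py <<'E'
import sys
from h import *
# side view with the predicted stone outline (held stone, offset oy along tool y) and the target cell rim
name,yc,oy,top=sys.argv[1],float(sys.argv[2]),float(sys.argv[3]),float(sys.argv[4])
p=[569.3,-275.4,-.452];s=ctrl.sense();R=Ro.from_euler("xyz",s["tool_rot"]);print(s["eef_pos"].round(1),s["tool_rot"].round(3),s["joints"].round(3).tolist())
out=[]
for n,(x,y,w,h,k) in(("side",(340,110,120,180,3)),("top",(365,120,133,120,3))):
    im=cv2.resize(np.ascontiguousarray(imaging.snapshot(n)[y:y+h,x:x+w,::-1]),None,fx=k,fy=k,interpolation=cv2.INTER_CUBIC)
    def L(P,c):
        q=((proj(n,P)-[x,y]+.5)*k).astype(np.int32);cv2.polylines(im,[q],True,c,1,cv2.LINE_AA)
    L(rz(np.array([(-18,yc-29,108),(18,yc-29,108),(18,yc+29,108),(-18,yc+29,108)]),p),(255,0,255))
    for zz in (top,top-150):
        q=np.array([(a,b,0) for a,b in((-12,-24),(12,-24),(12,24),(-12,24))],float)+[0,oy,0]
        q[:,2]=-zz; L(R.apply(q)+s["eef_pos"],(0,255,255))
    out.append(np.pad(im,((0,540-im.shape[0]),(0,0),(0,0))))
cv2.imwrite(f"pics/{name}.png",np.hstack(out))
E
python3 look.py l1 31 5.4 42
```

```text
t: 4.98
eef_pos: [597.5, -73.0, 287.2]
tool_rot: [-3.141, 0.003, 0.198]
contact_force: [0.6, 0.4, -2.6]
gripper_width: 22.9
t: 5.82
eef_pos: [584.8, -243.5, 287.1]
tool_rot: [3.141, 0.003, -0.457]
contact_force: [-0.5, -0.2, -2.6]
gripper_width: 23.0
t: 5.98
eef_pos: [584.9, -243.2, 287.4]
tool_rot: [-3.141, 0.003, -0.454]
contact_force: [-0.1, 1.2, -3.3]
gripper_width: 23.6
[ 584.9 -243.2  287.4] [-3.141e+00  3.000e-03 -4.540e-01] [-0.412, 0.389, 1.319, 0.0, 1.436, 0.042]
```

View pics/l1.png

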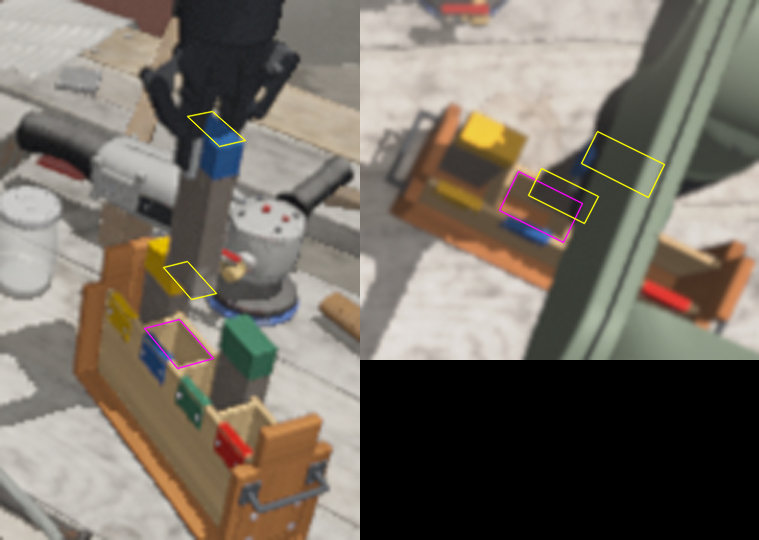

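The stone hangs upright over the blue cell, and the drawn rim matches the real one at (145–213, 320–368). I'll check the stone's lower silhouette numerically by differencing against the first picture.

```bash
cat > sil.py <<'E'
import sys
from h import *
oy,top=float(sys.argv[1]),float(sys.argv[2]);rows=range(*map(int,sys.argv[3:6]))
s=ctrl.sense();R=Ro.from_euler("xyz",s["tool_rot"])
a=imaging.snapshot("side").astype(int);b=cv2.imread("pics/side0.png")[:,:,::-1].astype(int)
d=(np.abs(a-b).sum(2)>40).astype(np.uint8)
q=np.array([(x,y+oy,-z) for z in(top,top-150) for x in(-12,12) for y in(-24,24)],float)
P=proj("side",R.apply(q)+s["eef_pos"]);m=np.zeros((400,640),np.uint8);cv2.fillConvexPoly(m,cv2.convexHull(P.astype(np.float32).round().astype(np.int32)),1)
c=int(P[4:,0].mean())
for r in rows:
    f=lambda k:(lambda w:(w.min(),w.max()) if len(w) else None)(np.flatnonzero(k[r,c-20:c+20])+c-20)
    print(r,"seen",f(d),"model",f(m))
E
python3 sil.py 5.4 42 172 214 3
```

```text
172 seen (np.int64(398), np.int64(417)) model (np.int64(398), np.int64(418))
175 seen (np.int64(398), np.int64(416)) model (np.int64(398), np.int64(418))
178 seen (np.int64(398), np.int64(416)) model (np.int64(397), np.int64(417))
181 seen (np.int64(397), np.int64(416)) model (np.int64(397), np.int64(417))
184 seen (np.int64(397), np.int64(415)) model (np.int64(396), np.int64(416))
187 seen (np.int64(397), np.int64(414)) model (np.int64(396), np.int64(416))
190 seen (np.int64(382), np.int64(413)) model (np.int64(395), np.int64(415))
193 seen (np.int64(382), np.int64(413)) model (np.int64(395), np.int64(414))
196 seen (np.int64(394), np.int64(411)) model (np.int64(394), np.int64(414))
199 seen (np.int64(395), np.int64(405)) model (np.int64(395), np.int64(413))
202 seen (np.int64(397), np.int64(412)) model (np.int64(397), np.int64(413))
205 seen (np.int64(399), np.int64(411)) model (np.int64(400), np.int64(412))
208 seen (np.int64(403), np.int64(409)) model (np.int64(402), np.int64(409))
211 seen (np.int64(382), np.int64(382)) model None
```

The silhouette agrees within 1 px, so I'll lower it.

```bash

python3 -m creep '{"travel":[[0,0,0.13],[0,0,0.13],[0,0,0.13],[0,0,0.13],[0,0,0.13],[0,0,0.13],[0,0,0.1],[0,0,0.05]],"twist":[[0,0,0],[0,0,0],[0,0,0],[0,0,0],[0,0,0],[0,0,0],[0,0,0],[0,0,0]]}'
python3 -m creep '{"travel":[[0,0,0.06],[0,0,0.06],[0,0,0.06],[0,0,0.06],[0,0,0.06]],"twist":[[0,0,0],[0,0,0],[0,0,0],[0,0,0],[0,0,0]]}'
python3 -c "
from h import *
go([585,-242.5,123],-.452,10)"
```

```text
t: 6.8
eef_pos: [585.4, -242.6, 216.7]
tool_rot: [3.142, 0.002, -0.453]
contact_force: [0.8, 0.3, -2.5]
gripper_width: 22.9
t: 7.22
eef_pos: [586.1, -242.8, 195.9]
tool_rot: [-3.141, -0.001, -0.453]
contact_force: [0.0, 0.2, -2.6]
gripper_width: 23.4
n 10 travel [-0.002  0.     0.097] twist [-0.     -0.     -0.0001] | max .55,.079
```

```bash

python3 -m creep '{"travel":[[0,0,0.09],[0,0,0.09],[0,0,0.09],[0,0,0.09],[0,0,0.09],[0,0,0.09],[0,0,0.09],[0,0,0.09],[0,0,0.09],[0,0,0.06]],"twist":[[0,0,0],[0,0,0],[0,0,0],[0,0,0],[0,0,0],[0,0,0],[0,0,0],[0,0,0],[0,0,0],[0,0,0]]}'
python3 -m creep '{"travel":[[0,0,0.02],[0,0,0.02]],"twist":[[0,0,0],[0,0,0]]}'
```

```text
t: 8.05
eef_pos: [585.7, -242.6, 129.7]
tool_rot: [-3.142, 0.001, -0.453]
contact_force: [-0.7, 0.2, -3.2]
gripper_width: 23.2
t: 8.22
eef_pos: [586.0, -242.8, 127.5]
tool_rot: [-3.142, 0.0, -0.453]
contact_force: [-0.7, -0.6, -2.3]
gripper_width: 22.7
```

Expected bottom at TCP z ≈ 116, so I'll creep down in small steps.

```bash

python3 -m creep '{"travel":[[0,0,0.03],[0,0,0.03],[0,0,0.03],[0,0,0.03],[0,0,0]],"twist":[[0,0,0],[0,0,0],[0,0,0],[0,0,0],[0,0,0]]}'
python3 -m creep '{"travel":[[0,0,0.02],[0,0,0.02],[0,0,0]],"twist":[[0,0,0],[0,0,0],[0,0,0]]}'
```

```text
t: 8.63
eef_pos: [585.7, -242.7, 118.3]
tool_rot: [-3.142, 0.001, -0.453]
contact_force: [0.0, -0.1, -3.5]
gripper_width: 23.4
t: 8.88
eef_pos: [586.2, -242.9, 116.6]
tool_rot: [-3.141, -0.001, -0.453]
contact_force: [-0.8, 0.8, 1.0]
gripper_width: 23.0
```

```bash

python3 -m creep '{"travel":[[0,0,0.015],[0,0,0]],"twist":[[0,0,0],[0,0,0]]}'
python3 -m creep '{"travel":[[0,0,0],[0,0,0],[0,0,0],[0,0,0],[0,0,0]],"twist":[[0,0,0],[0,0,0],[0,0,0],[0,0,0],[0,0,0]]}' 0.1
python3 -m creep '{"travel":[[0,0,-0.05],[0,0,-0.1],[0,0,-0.2],[0,0,-0.3],[0,0,-0.3],[0,0,-0.3],[0,0,-0.3],[0,0,-0.3],[0,0,-0.2]],"twist":[[0,0,0],[0,0,0],[0,0,0],[0,0,0],[0,0,0],[0,0,0],[0,0,0],[0,0,0],[0,0,0]]}'
python3 -c "
from h import *
print(ctrl.sense()['joints'].round(4).tolist())"
```

```text
t: 9.05
eef_pos: [586.3, -242.8, 116.6]
tool_rot: [-3.141, -0.002, -0.453]
contact_force: [-1.3, 1.1, 7.7]
gripper_width: 23.3
t: 9.47
eef_pos: [585.9, -242.8, 114.5]
tool_rot: [-3.142, 0.0, -0.453]
contact_force: [0.1, -0.6, 0.3]
gripper_width: 46.9
t: 10.22
eef_pos: [586.5, -243.0, 271.9]
tool_rot: [-3.141, -0.004, -0.453]
contact_force: [-0.4, -0.2, 0.0]
gripper_width: 47.1
[-0.411, 0.3937, 1.3502, 0.0001, 1.3935, 0.0424]
```

```bash
python3 - <<'E'
from h import *
D=[([1.25602,.320270,1.565698,0,1.257389],[166.9,549.7,230.5]),([0.7055,0.1829,1.7543,0.0,1.2049],[363.9,325,231]),([0.1069,0.221,1.7045,0.0001,1.2167],[507.7,66.1,231]),([0.1164,0.3316,1.891,0.0006,0.9161],[505,70.8,108.5]),([0.1161,0.184,1.6173,0,1.3434],[502.8,70.1,284]),([-0.412,.389,1.319,0,1.436],[584.9,-243.2,287.4]),([-0.411,0.3937,1.3502,0.0001,1.3935],[586.5,-243,271.9])]
def f(p):
    e=[]
    for j,x in D:
        s=j[1]+j[2]
        e+=[p[0]+p[1]*np.sin(j[1])+p[2]*np.sin(s)-np.hypot(x[0],x[1]),p[3]+p[1]*np.cos(j[1])+p[2]*np.cos(s)-x[2]]
    return e
r=least_squares(f,[0,400,400,100]);print(r.x,np.round(r.fun,1))
E
```

```text
[ -10.85867514  604.67559513  416.4587893  -214.1282195 ] [ 1.   0.2  0.   0.3  0.2  0.2  7.1 -3.5 -2.4  1.2 -2.4  1.  -3.5  0.7]
```

Blue is down: the force reversed at TCP 116.6, as expected. Now to the red stone, gripping at +33 mm toward the paint.

```bash
python3 -c "
from h import *
go([542,392,150],-.569,20)"
```

```text
n 20 travel [-0.232 -0.356  0.081] twist [-0.     -0.0001  0.0037] | max .55,.079
```

```bash

python3 -m creep '{"travel":[[-0.232,-0.356,0.06],[-0.232,-0.356,0.08],[-0.232,-0.356,0.08],[-0.232,-0.356,0.08],[-0.232,-0.356,0.08],[-0.232,-0.356,0.08],[-0.232,-0.356,0.08],[-0.232,-0.356,0.08],[-0.232,-0.356,0.08],[-0.232,-0.356,0.08]],"twist":[[0,0,0.0037],[0,0,0.0037],[0,0,0.0037],[0,0,0.0037],[0,0,0.0037],[0,0,0.0037],[0,0,0.0037],[0,0,0.0037],[0,0,0.0037],[0,0,0.0037]]}' 1
python3 -m creep '{"travel":[[-0.232,-0.356,0.08],[-0.232,-0.356,0.08],[-0.232,-0.356,0.08],[-0.232,-0.356,0.08],[-0.232,-0.356,0.08],[-0.232,-0.356,0.08],[-0.232,-0.356,0.08],[-0.232,-0.356,0.08],[-0.232,-0.356,0.08],[-0.232,-0.356,0.08]],"twist":[[0,0,0.0037],[0,0,0.0037],[0,0,0.0037],[0,0,0.0037],[0,0,0.0037],[0,0,0.0037],[0,0,0.0037],[0,0,0.0037],[0,0,0.0037],[0,0,0.0037]]}'
python3 -m creep '{"travel":[[0,0,0],[0,0,0]],"twist":[[0,0,0],[0,0,0]]}'
python3 - <<'E'
from h import *
s=ctrl.sense();print(s["joints"].round(4).tolist())
go([542,392,4],-.569,10)
for n in("top","side"): cv2.imwrite(f"pics/{n}1.png",imaging.snapshot(n)[:,:,::-1])
t=cv2.imread("pics/top1.png")[120:280,130:330];u=cv2.imread("pics/side1.png")[60:260,180:380]
t=cv2.resize(t,None,fx=2,fy=2,interpolation=3);u=cv2.resize(u,None,fx=2,fy=2,interpolation=3)
w=np.zeros((400,800,3),np.uint8);w[:320,:400]=t;w[:,400:]=u;cv2.imwrite("pics/r1.png",w)
E
```

```text
t: 11.05
eef_pos: [554.6, 75.9, 210.6]
tool_rot: [-3.141, -0.001, -0.512]
contact_force: [0.9, 1.0, -0.4]
gripper_width: 85.8
t: 11.88
eef_pos: [542.0, 394.5, 150.6]
tool_rot: [-3.141, -0.0, -0.57]
contact_force: [0.8, 0.1, -0.6]
gripper_width: 85.3
t: 12.05
eef_pos: [541.6, 394.1, 149.7]
tool_rot: [3.141, -0.0, -0.567]
contact_force: [0.8, -0.8, -0.0]
gripper_width: 85.6
[0.612, 0.5226, 1.4469, -0.0002, 1.1726, 1.1791]
n 10 travel [0.002 0.002 0.194] twist [ 0.     -0.      0.0001] | max .55,.079
```

View pics/r1.png

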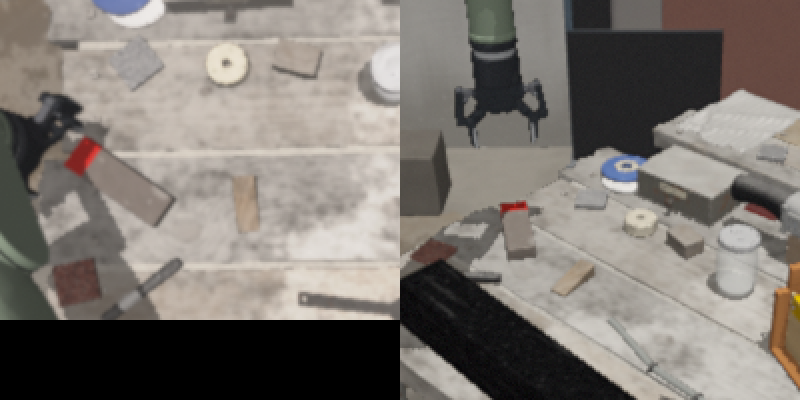

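The red stone lies undisturbed, with its paint at left panel (83,155). The open gripper straddles it in the side view, fingers at (470–540,140). I'll descend.

```bash
python3 -c "
from h import *
print(proj('side',[[541.6,394.1,150]]),'seen ~232,130', proj('side',[[541.6,394,24]]),proj('top',[[541.6,394,24]]))"
python3 -m creep '{"travel":[[0.002,0.002,0.19],[0.002,0.002,0.19],[0.002,0.002,0.19],[0.002,0.002,0.19],[0.002,0.002,0.19],[0.002,0.002,0.19],[0.002,0.002,0.19],[0.002,0.002,0.19],[0.002,0.002,0.19],[0,0,0.1]],"twist":[[0,0,0],[0,0,0],[0,0,0],[0,0,0],[0,0,0],[0,0,0],[0,0,0],[0,0,0],[0,0,0],[0,0,0]]}'
python3 -c "
from h import *
go([541.5,392,4],-.569,3)"
```

```text
[[232.64846634 135.1662733 ]] seen ~232,130 [[236.30104193 166.8730665 ]] [[178.57843464 203.85119278]]
t: 12.98
eef_pos: [542.4, 388.8, 13.4]
tool_rot: [3.14, 0.001, -0.572]
contact_force: [-0.6, -0.1, -0.2]
gripper_width: 85.7
n 3 travel [-0.011 -0.01   0.042] twist [ 0.0004  0.0001 -0.0006] | max .55,.079
```

```bash

python3 -m creep '{"travel":[[0,0,0.04],[0,0,0.04],[0,0,0.03],[0,0,0]],"twist":[[0,0,0],[0,0,0],[0,0,0],[0,0,0]]}'
python3 -m creep '{"travel":[[0,0,0],[0,0,0],[0,0,0],[0,0,0],[0,0,0],[0,0,0]],"twist":[[0,0,0],[0,0,0],[0,0,0],[0,0,0],[0,0,0],[0,0,0]]}' -1 115
python3 -m creep '{"travel":[[0,0,-0.15],[0,0,-0.3],[0,0,-0.3],[0,0,-0.3],[0,0,-0.3],[0,0,-0.3],[0,0,-0.3],[0,0,-0.2],[0,0,0],[0,0,0]],"twist":[[0,0,0],[0,0,0],[0,0,0],[0,0,0],[0,0,0],[0,0,0],[0,0,0],[0,0,0],[0,0,0],[0,0,0]]}'
python3 -c "
from h import *
s=ctrl.sense();print(s['joints'].round(4).tolist(),s['eef_pos'])"
```

```text
t: 13.32
eef_pos: [542.8, 390.8, 6.4]
tool_rot: [-3.141, -0.0, -0.57]
contact_force: [0.4, -0.2, -0.1]
gripper_width: 85.6
t: 13.82
eef_pos: [543.1, 391.2, 7.3]
tool_rot: [-3.14, -0.001, -0.569]
contact_force: [-0.5, -0.8, 5.2]
gripper_width: 45.8
t: 14.65
eef_pos: [542.4, 390.9, 167.6]
tool_rot: [-3.141, -0.0, -0.57]
contact_force: [0.4, 0.1, -2.9]
gripper_width: 45.7
[0.6072, 0.5071, 1.4271, 0.0002, 1.2065, 1.1768] [542.4212613  390.93383932 167.57001936]
```

```bash

python3 -m creep '{"travel":[[0,0,0],[0,0,0],[0,0,0],[0,0,0],[0,0,0]],"twist":[[0.07,0,0],[0.07,0,0],[0.07,0,0],[0,0,0],[0,0,0]]}'
python3 - <<'E'
from h import *
s=ctrl.sense();print(s['joints'].round(4).tolist(),s['eef_pos'],s['tool_rot'])
D=[([1.25602,.320270,1.565698,0,1.257389],[166.9,549.7,230.5]),([0.7055,0.1829,1.7543,0.0,1.2049],[363.9,325,231]),([0.1069,0.221,1.7045,0.0001,1.2167],[507.7,66.1,231]),([-0.412,.389,1.319,0,1.436],[584.9,-243.2,287.4]),([0.612,.5226,1.4469],[541.6,394.1,149.7]),([0.6072,.5071,1.4271],[542.4,390.9,167.6])]
def f(p):
    e=[]
    for j,x in D:
        q=j[1]+j[2]; e+=[p[0]*np.sin(j[1])+p[1]*np.sin(q)-np.hypot(x[0],x[1]),p[2]+p[0]*np.cos(j[1])+p[1]*np.cos(q)-x[2]]
    return e
r=least_squares(f,[500,400,-200]);print(r.x,np.round(r.fun,1))
p=r.x;j=s['joints'];q=j[1]+j[2]
w=np.array([(p[0]*np.sin(j[1])+p[1]*np.sin(q))*c for c in(np.cos(j[0]),np.sin(j[0]))]+[p[2]+p[0]*np.cos(j[1])+p[1]*np.cos(q)])
R=Ro.from_euler('xyz',s['tool_rot']).as_matrix();z=R[:,2]
# TCP = w + d*(z - (0,0,-1))
k=z+[0,0,1];d=(s['eef_pos']-w)@k/(k@k);print("d",d,s['eef_pos']-w-d*k, "h",p[2]+d)
E
```

```text
t: 15.07
eef_pos: [540.6, 389.1, 164.9]
tool_rot: [-2.818, 0.003, -0.571]
contact_force: [0.8, -0.2, -2.7]
gripper_width: 45.7
[0.5377, 0.3811, 1.692, 0.2042, 0.7888, 0.9851] [540.62958955 389.0519684  164.94763046] [-2.81844116e+00  2.62325920e-03 -5.70818027e-01]
[ 591.00787997  408.76005662 -203.68936834] [ 0.2  0.1  1.2  0.   0.9 -0.  -4.4 -0.1  1.9  0.   0.5  0. ]
d 321.8411717741351 [-10.45493238   6.56217802   0.18725616] h 118.15180343641379
```

```bash
cat > kin.py <<'E'
import numpy as np
L1,L2,h,d=591,409,115,318
def ik(tcp,z):
    w=np.array(tcp)-d*np.array(z);r=np.hypot(w[0],w[1]);v=w[2]-h;D2=r*r+v*v
    c=(D2-L1**2-L2**2)/(2*L1*L2)
    if abs(c)>1:return None
    j3=np.arccos(c);j2=np.arctan2(r,v)-np.arctan2(L2*np.sin(j3),L1+L2*np.cos(j3));j1=np.arctan2(w[1],w[0]);s=j2+j3
    F=np.array([np.sin(s)*np.cos(j1),np.sin(s)*np.sin(j1),np.cos(s)]);U=np.array([np.cos(s)*np.cos(j1),np.cos(s)*np.sin(j1),-np.sin(s)]);S=np.array([-np.sin(j1),np.cos(j1),0])
    j5=np.arccos(F@z);j4=np.arctan2(S@z,U@z)
    return np.round([j1,j2,j3,j4,j5],2),w.round(0),s
if __name__=="__main__":
    print(ik([541,389,165],[.163,.27,-.949]))
    for P in([542,391],[560,400],[600,350],[560,330]):
        for az in(1.0,1.3,1.6):
            for zc in(180,105): 
                z=np.array([np.cos(az),np.sin(az),0]);print(P,az,zc,ik(P+[zc],z))
E
python3 kin.py
```

```text
(array([0.55, 0.38, 1.7 , 0.2 , 0.79]), array([489., 303., 467.]), np.float64(2.0754518928895114))
[542, 391] 1.0 180 (array([0.32, 0.64, 2.41, 2.46, 1.5 ]), array([370., 123., 180.]), np.float64(3.055443084926052))
[542, 391] 1.0 105 (array([0.32, 0.84, 2.42, 2.46, 1.66]), array([370., 123., 105.]), np.float64(3.2601550767739162))
[542, 391] 1.3 180 (array([0.18, 0.67, 2.23, 2.01, 1.47]), array([457.,  85., 180.]), np.float64(2.903007259296953))
[542, 391] 1.3 105 (array([0.18, 0.83, 2.24, 2.02, 1.54]), array([457.,  85., 105.]), np.float64(3.073445955107894))
[542, 391] 1.6 180 (array([0.13, 0.73, 2.  , 1.67, 1.53]), array([551.,  73., 180.]), np.float64(2.7340452442529752))
[542, 391] 1.6 105 (array([0.13, 0.86, 2.01, 1.67, 1.54]), array([551.,  73., 105.]), np.float64(2.8758444814565305))
[560, 400] 1.0 180 (array([0.33, 0.65, 2.36, 2.47, 1.47]), array([388., 132., 180.]), np.float64(3.0125530792043316))
[560, 400] 1.0 105 (array([0.33, 0.83, 2.38, 2.47, 1.62]), array([388., 132., 105.]), np.float64(3.2067444648597716))
[560, 400] 1.3 180 (array([0.19, 0.68, 2.18, 2.02, 1.45]), a
[... 1120 characters left out ...]
 330] 1.0 180 (array([0.16, 0.65, 2.4 , 2.3 , 1.51]), array([388.,  62., 180.]), np.float64(3.048960547235616))
[560, 330] 1.0 105 (array([0.16, 0.84, 2.42, 2.3 , 1.64]), array([388.,  62., 105.]), np.float64(3.2520371850170555))
[560, 330] 1.3 180 (array([0.05, 0.68, 2.2 , 1.88, 1.49]), array([475.,  24., 180.]), np.float64(2.8822861722079276))
[560, 330] 1.3 105 (array([0.05, 0.83, 2.22, 1.89, 1.54]), array([475.,  24., 105.]), np.float64(3.0487149476318924))
[560, 330] 1.6 180 (array([0.02, 0.74, 1.97, 1.56, 1.57]), array([569.,  12., 180.]), np.float64(2.7102068825120744))
[560, 330] 1.6 105 (array([0.02, 0.87, 1.98, 1.56, 1.57]), array([569.,  12., 105.]), np.float64(2.848655281352357))
```

The kinematic fit reproduces the measured joints, and the side-pointing pose is well within range. I'll tilt the stone upright with the tool pointing at azimuth 1.4.

```bash
cat >> h.py <<'E'
def Rh(az):
    z=np.array([np.cos(az),np.sin(az),0]);y=np.array([0,0,-1.]);return Ro.from_matrix(np.c_[np.cross(y,z),y,z])
E
python3 -c "
from h import *
go([550,395,190],n=20,R=Rh(1.4))"
```

```text
n 20 travel [ 0.003 -0.018 -0.006] twist [ 0.0391 -0.011  -0.008 ] | max .55,.079
```

```bash

python3 -m creep '{"travel":[[0.003,-0.018,-0.006],[0.003,-0.018,-0.006],[0.003,-0.018,-0.006],[0.003,-0.018,-0.006],[0.003,-0.018,-0.006],[0.003,-0.018,-0.006],[0.003,-0.018,-0.006],[0.003,-0.018,-0.006],[0.003,-0.018,-0.006],[0.003,-0.018,-0.006]],"twist":[[0.0391,-0.011,-0.008],[0.0391,-0.011,-0.008],[0.0391,-0.011,-0.008],[0.0391,-0.011,-0.008],[0.0391,-0.011,-0.008],[0.0391,-0.011,-0.008],[0.0391,-0.011,-0.008],[0.0391,-0.011,-0.008],[0.0391,-0.011,-0.008],[0.0391,-0.011,-0.008]]}'
python3 -c "
from h import *
s=ctrl.sense();print(s['joints'].round(3).tolist())
go([550,395,190],n=10,R=Rh(1.4))"
```

```text
t: 15.9
eef_pos: [550.6, 398.5, 178.9]
tool_rot: [-2.185, 0.061, -0.365]
contact_force: [-0.9, -0.4, -4.7]
gripper_width: 46.1
[0.29, 0.396, 2.003, 1.508, 0.735, -0.527]
n 10 travel [-0.    -0.013 -0.01 ] twist [ 0.0386 -0.0108 -0.0075] | max .55,.079
```

```bash

python3 -m creep '{"travel":[[0,-0.013,-0.01],[0,-0.013,-0.01],[0,-0.013,-0.01],[0,-0.013,-0.01],[0,-0.013,-0.01],[0,-0.013,-0.01],[0,-0.013,-0.01],[0,-0.013,-0.01],[0,-0.013,-0.01],[0,-0.013,-0.01]],"twist":[[0.0386,-0.0108,-0.0075],[0.0386,-0.0108,-0.0075],[0.0386,-0.0108,-0.0075],[0.0386,-0.0108,-0.0075],[0.0386,-0.0108,-0.0075],[0.0386,-0.0108,-0.0075],[0.0386,-0.0108,-0.0075],[0.0386,-0.0108,-0.0075],[0.0386,-0.0108,-0.0075],[0.0386,-0.0108,-0.0075]]}'
python3 -m creep '{"travel":[[0,0,0],[0,0,0],[0,0,0]],"twist":[[0,0,0],[0,0,0],[0,0,0]]}'
python3 -c "
from h import *
s=ctrl.sense();print(s['joints'].round(3).tolist())
go([550,395,115],n=5,R=Rh(1.4))
for n in('top','side'): cv2.imwrite(f'pics/{n}2.png',imaging.snapshot(n)[:,:,::-1])
u=cv2.imread('pics/side2.png')[20:270,150:400];cv2.imwrite('pics/st.png',cv2.resize(u,None,fx=2.4,fy=2.4,interpolation=3))
"
```

```text
t: 16.73
eef_pos: [550.0, 394.2, 189.0]
tool_rot: [-1.571, 0.001, -0.17]
contact_force: [0.1, 0.6, -2.3]
gripper_width: 45.7
t: 16.98
eef_pos: [549.1, 393.9, 189.6]
tool_rot: [-1.575, 0.002, -0.173]
contact_force: [-0.8, -0.4, -3.9]
gripper_width: 45.9
[0.138, 0.703, 2.091, 1.863, 1.463, -1.237]
n 5 travel [0.002 0.199 0.004] twist [ 0.0005 -0.0002 -0.0003] | max .55,.079
```

View pics/st.png

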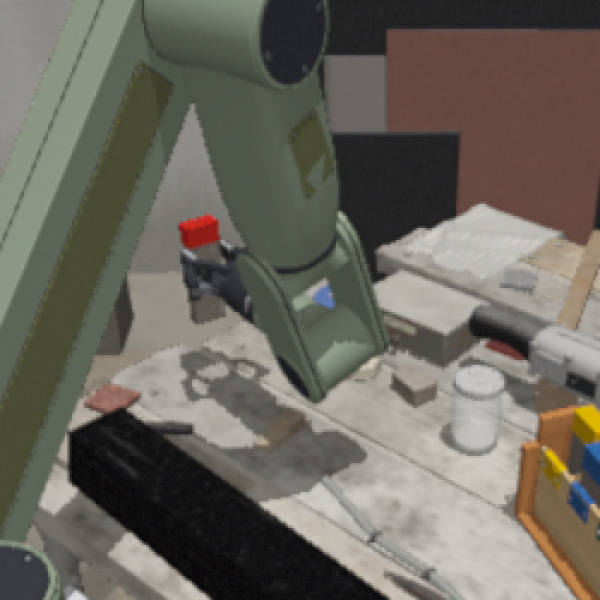

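The red stone is upright in the grip, paint up at (200,230). The wrist yoke's lowest point is at (320,395). I'll check how low that gets.

```bash
python3 -c "
from h import *
w=np.array([549,394])-318*np.array([np.cos(1.4),np.sin(1.4)]);print(w)
for z in(60,80,100,120,140,190): print(z,proj('side',[[*w,z]]),proj('side',[[w[0]-40,w[1]-30,z]]))
print('target',320/2.4+150,395/2.4+20)
# red stone bottom: model
top=75-29
"; python3 - <<'E'
import cv2,numpy as np
im=cv2.imread('pics/side2.png').astype(int);m=(im[:,:,2]>150)&(im[:,:,1]<70)
ys,xs=np.nonzero(m[100:140,215:250]);print("red px",xs.min()+215,xs.max()+215,ys.min()+100,ys.max()+100)
import sys;sys.path.insert(0,'.')
from h import *
s=ctrl.sense();R=Ro.from_euler("xyz",s["tool_rot"])
for up in(40,46,52):
    q=np.array([(x,-u,-19+t) for u in(up,up-30) for x in(-24,24) for t in(-12,12)],float)
    P=proj("side",R.apply(q)+s["eef_pos"]);print(up,P.min(0),P.max(0))
E
```

```text
[494.95044856  80.62698586]
60 [[289.32630272 201.49493055]] [[286.86668674 211.74576877]]
80 [[289.17858116 196.18888257]] [[286.69038115 206.3684295 ]]
100 [[289.02805963 190.78226214]] [[286.5106253  200.88585694]]
120 [[288.87465777 185.27218247]] [[286.32731691 195.29493148]]
140 [[288.71829211 179.65564523]] [[286.14034962 189.59240897]]
190 [[288.31383371 165.12780245]] [[285.65618634 174.82537734]]
target 283.33333333333337 184.58333333333334
red px 225 240 110 121
40 [226.3217767  111.30598981] [243.96185741 126.32114385]
46 [226.11348128 109.60620502] [243.80292191 124.63453247]
52 [225.90409067 107.89763676] [243.64316679 122.93907143]
```

The yoke reaches at most about 70 mm below the tool axis, so it clears. I'll lower to the table and feel for contact, expected at TCP z ≈ 104.

```bash

python3 -m creep '{"travel":[[0,0.12,0],[0,0.14,0],[0,0.14,0],[0,0.14,0],[0,0.14,0],[0,0.14,0],[0,0.12,0],[0,0.08,0],[0,0,0]],"twist":[[0,0,0],[0,0,0],[0,0,0],[0,0,0],[0,0,0],[0,0,0],[0,0,0],[0,0,0],[0,0,0]]}'
python3 -m creep '{"travel":[[0,0.025,0],[0,0.025,0],[0,0,0]],"twist":[[0,0,0],[0,0,0],[0,0,0]]}'
python3 -c "
from h import *
s=ctrl.sense();print(s['joints'].round(3).tolist(),s['contact_force'])
go([550,395,104],n=1,R=Rh(1.4))"
```

```text
t: 17.83
eef_pos: [548.1, 392.9, 111.4]
tool_rot: [-1.575, 0.005, -0.174]
contact_force: [0.1, -0.2, -3.6]
gripper_width: 45.5
t: 18.08
eef_pos: [548.3, 393.0, 109.7]
tool_rot: [-1.574, 0.002, -0.174]
contact_force: [-0.2, 0.1, -2.7]
gripper_width: 45.6
[0.137, 0.862, 2.099, 1.877, 1.513, -1.396] [-0.16937016  0.12844564 -2.71964842]
n 1 travel [0.018 0.076 0.031] twist [ 0.002  -0.0022 -0.0016] | max .55,.079
```

```bash

python3 -m creep '{"travel":[[0,0.025,0],[0,0.025,0],[0,0,0]],"twist":[[0.002,0,0],[0,0,0],[0,0,0]]}'
python3 -m creep '{"travel":[[0,0.025,0],[0,0.015,0],[0,0,0]],"twist":[[0,0,0],[0,0,0],[0,0,0]]}'
```

```text
t: 18.33
eef_pos: [548.3, 393.0, 106.4]
tool_rot: [-1.569, 0.002, -0.174]
contact_force: [0.2, 0.7, -0.1]
gripper_width: 45.4
t: 18.58
eef_pos: [548.1, 393.0, 106.4]
tool_rot: [-1.563, 0.001, -0.173]
contact_force: [-1.4, -3.2, 8.2]
gripper_width: 45.6
```

```bash

python3 -m creep '{"travel":[[0,-0.01,0],[0,0,0]],"twist":[[0,0,0],[0,0,0]]}'
python3 -m creep '{"travel":[[0,0,0],[0,0,0],[0,0,0],[0,0,0],[0,0,0],[0,0,0]],"twist":[[0,0,0],[0,0,0],[0,0,0],[0,0,0],[0,0,0],[0,0,0]]}' 1
python3 -m creep '{"travel":[[0,0,-0.1],[0,0,-0.15],[0,0,-0.2],[0,0,-0.2],[0,0,-0.2],[0,0,-0.2],[0,0,-0.2],[0,0,0]],"twist":[[0,0,0],[0,0,0],[0,0,0],[0,0,0],[0,0,0],[0,0,0],[0,0,0],[0,0,0]]}'
python3 -c "
from h import *
s=ctrl.sense();print(s['joints'].round(3).tolist(),s['contact_force'])
u=imaging.snapshot('side')[:,:,::-1];cv2.imwrite('pics/side3.png',u);im=u.astype(int);m=(im[:,:,2]>150)&(im[:,:,1]<70)
m[:,:205]=0;m[:,270:]=0
ys,xs=np.nonzero(m);print('red px',xs.min(),xs.max(),ys.min(),ys.max())
g=np.array([548,393])-19*np.array([np.cos(1.4),np.sin(1.4)]);print('stone',g)
q=np.array([(x,t,z) for z in(150,120) for x in(-12,12) for t in(-24,24)],float)
P=proj('side',Ro.from_euler('z',1.4).apply(q)+[*g,0]);print(P.min(0),P.max(0))
q[:,2]=np.where(q[:,2]>130,24,0)
"
```

```text
t: 18.75
eef_pos: [548.2, 393.0, 106.3]
tool_rot: [-1.565, 0.001, -0.173]
contact_force: [-1.4, -1.7, 4.9]
gripper_width: 45.6
t: 19.25
eef_pos: [548.2, 393.0, 103.5]
tool_rot: [-1.571, 0.003, -0.174]
contact_force: [0.7, 0.0, -0.7]
gripper_width: 85.6
t: 19.92
eef_pos: [532.4, 297.8, 103.5]
tool_rot: [-1.571, 0.004, -0.178]
contact_force: [-0.8, -0.1, 0.8]
gripper_width: 85.3
[-0.057, 0.873, 2.154, 1.691, 1.557, -1.453] [-0.75893585 -0.08433606  0.81114304]Traceback (most recent call last):
  File "<string>", line 6, in <module>
    ys,xs=np.nonzero(m);print('red px',xs.min(),xs.max(),ys.min(),ys.max())
                                       ~~~~~~^^
    return umr_minimum(a, axis, None, out, keepdims, initial, where)
ValueError: zero-size array to reduction operation minimum which has no identity
```

```bash
cat > redtop.py <<'E'
from h import *
from scipy import ndimage as nd
u=imaging.snapshot('top');im=u.astype(int);m=(im[:,:,0]>120)&(im[:,:,1]<70)&(im[:,:,2]<70)
m[:,270:]=0
l,k=nd.label(m)
for i in range(1,k+1):
    if (l==i).sum()>25:
        ys,xs=np.nonzero(l==i);r=cv2.minAreaRect(np.c_[xs,ys].astype(np.float32));c=cv2.boxPoints(r);W=back('top',c,150)
        e=[W[1]-W[0],W[2]-W[1]];e.sort(key=np.linalg.norm)
        print('px',r,'world@150',W.mean(0).round(1),'thick az',[round(float(np.arctan2(v[1],v[0])),2) for v in e],[np.linalg.norm(v).round() for v in e])
cv2.imwrite('pics/top3.png',u[:,:,::-1])
E
python3 redtop.py
```

```text
px ((162.91893005371094, 197.98648071289062), (10.357135772705078, 17.755088806152344), 9.462322235107422) world@150 [544.7 386.8 150. ] thick az [-1.72, -0.11] [np.float64(25.0), np.float64(43.0)]
```

The patch's size and position match a standing stone. It was held 5 mm behind the TCP, so it should stand at about (546,388), measured (545,387). I'll raise, then turn the tool down over it.

```bash

python3 -m creep '{"travel":[[0,-0.1,-0.05],[0,-0.22,-0.05],[0,-0.22,0],[0,-0.22,0],[0,-0.22,0],[0,-0.22,0],[0,-0.22,0],[0,-0.22,0],[0,-0.22,0],[0,-0.2,0]],"twist":[[0,0,0],[0,0,0],[0,0,0],[0,0,0],[0,0,0],[0,0,0],[0,0,0],[0,0,0],[0,0,0],[0,0,0]]}'
python3 -c "
from h import *
s=ctrl.sense();print(s['joints'].round(3).tolist())
go([546,387.5,260],1.4,20)"
```

```text
t: 20.85
eef_pos: [530.2, 293.8, 259.7]
tool_rot: [-1.57, 0.002, -0.173]
contact_force: [0.3, 0.3, -0.2]
gripper_width: 85.4
[-0.066, 0.554, 2.122, 1.667, 1.523, -1.106]
n 20 travel [ 0.044 -0.03   0.049] twist [-0.0385 -0.0385 -0.0386] | max .55,.079
```

```bash

python3 -m creep '{"travel":[[0.044,-0.03,0.049],[0.044,-0.03,0.049],[0.044,-0.03,0.049],[0.044,-0.03,0.049],[0.044,-0.03,0.049],[0.044,-0.03,0.049],[0.044,-0.03,0.049],[0.044,-0.03,0.049],[0.044,-0.03,0.049],[0.044,-0.03,0.049]],"twist":[[-0.0385,-0.0385,-0.0385],[-0.0385,-0.0385,-0.0385],[-0.0385,-0.0385,-0.0385],[-0.0385,-0.0385,-0.0385],[-0.0385,-0.0385,-0.0385],[-0.0385,-0.0385,-0.0385],[-0.0385,-0.0385,-0.0385],[-0.0385,-0.0385,-0.0385],[-0.0385,-0.0385,-0.0385],[-0.0385,-0.0385,-0.0385]]}'
python3 -c "
from h import *
s=ctrl.sense();print(s['joints'].round(3).tolist())
go([546,387.5,260],1.4,10)"
```

```text
t: 21.68
eef_pos: [554.2, 337.5, 274.7]
tool_rot: [-2.359, -0.338, 0.616]
contact_force: [0.8, 0.9, -0.5]
gripper_width: 85.2
[0.158, 0.451, 1.519, 0.843, 1.402, -0.849]
n 10 travel [ 0.045 -0.032  0.048] twist [-0.0384 -0.0383 -0.0385] | max .55,.079
```

```bash

python3 -m creep '{"travel":[[0.045,-0.032,0.048],[0.045,-0.032,0.048],[0.045,-0.032,0.048],[0.045,-0.032,0.048],[0.045,-0.032,0.048],[0.045,-0.032,0.048],[0.045,-0.032,0.048],[0.045,-0.032,0.048],[0.045,-0.032,0.048],[0.045,-0.032,0.048]],"twist":[[-0.0384,-0.0384,-0.0384],[-0.0384,-0.0384,-0.0384],[-0.0384,-0.0384,-0.0384],[-0.0384,-0.0384,-0.0384],[-0.0384,-0.0384,-0.0384],[-0.0384,-0.0384,-0.0384],[-0.0384,-0.0384,-0.0384],[-0.0384,-0.0384,-0.0384],[-0.0384,-0.0384,-0.0384],[-0.0384,-0.0384,-0.0384]]}'
python3 -m creep '{"travel":[[0,0,0],[0,0,0]],"twist":[[0,0,0],[0,0,0]]}'
cat > redside.py <<'E'
from h import *
s=ctrl.sense();print(s['joints'].round(3).tolist(),s['eef_pos'],s['tool_rot'])
u=imaging.snapshot('side')[:,:,::-1];cv2.imwrite('pics/side4.png',u);im=u.astype(int)
b=cv2.imread('pics/side0.png').astype(int)
m=(im[:,:,2]>150)&(im[:,:,1]<70);m[:,:205]=0;m[:,270:]=0
ys,xs=np.nonzero(m)
if len(xs): print('red px',xs.min(),xs.max(),ys.min(),ys.max())
d=np.abs(im-b).sum(2)>40
q=np.array([(x,t,z) for z in(150,0) for x in(-12,12) for t in(-24,24)],float)
P=proj('side',Ro.from_euler('z',1.4).apply(q)+[546,387.5,0]);mm=np.zeros((400,640),np.uint8);cv2.fillConvexPoly(mm,cv2.convexHull(P.astype(np.float32).round().astype(np.int32)),1)
for r in range(130,180,5):
    f=lambda k:(lambda w:(int(w.min()),int(w.max())) if len(w) else None)(np.flatnonzero(k[r,222:252])+222)
    print(r,f(d),f(mm))
go([546,387.5,107],1.4,10)
E
python3 redside.py; python3 redtop.py
```

```text
t: 22.52
eef_pos: [545.7, 388.2, 260.3]
tool_rot: [-3.141, 0.001, 1.399]
contact_force: [0.3, -1.3, -0.8]
gripper_width: 85.3
t: 22.68
eef_pos: [544.7, 388.7, 259.5]
tool_rot: [-3.136, -0.001, 1.397]
contact_force: [-1.3, -0.1, -0.1]
gripper_width: 85.4
[0.6, 0.46, 1.274, 0.005, 1.411, -0.798] [544.7278592  388.72071113 259.4698927 ] [-3.13587289e+00 -1.08435849e-03  1.39713978e+00]
red px 230 242 133 139
130 None None
135 (228, 242) (229, 243)
140 (227, 243) (227, 244)
145 (228, 243) (228, 244)
150 (229, 243) (229, 245)
155 (230, 244) (229, 245)
160 (230, 245) (230, 246)
165 (222, 245) (230, 246)
170 (223, 246) (231, 247)
175 (222, 246) (233, 241)
n 10 travel [-0.     0.001  0.203] twist [-0.0003 -0.0001 -0.0003] | max .55,.079
px ((162.56639099121094, 198.2510528564453), (9.726763725280762, 18.744956970214844), 14.931418418884277) world@150 [544.  387.6 150. ] thick az [-1.81, -0.21] [np.float64(24.0), np.float64(45.0)]
```

It is standing where the model predicts, within 1 px. I'll descend and grip.

```bash

python3 -m creep '{"travel":[[0,0,0.2],[0,0,0.2],[0,0,0.2],[0,0,0.2],[0,0,0.2],[0,0,0.2],[0,0,0.2],[0,0,0.2],[0,0,0.2],[0,0,0.2]],"twist":[[0,0,0],[0,0,0],[0,0,0],[0,0,0],[0,0,0],[0,0,0],[0,0,0],[0,0,0],[0,0,0],[0,0,0]]}'
python3 -m creep '{"travel":[[0,0,0.02],[0,0,0],[0,0,0],[0,0,0],[0,0,0],[0,0,0],[0,0,0],[0,0,0]],"twist":[[0,0,0],[0,0,0],[0,0,0],[0,0,0],[0,0,0],[0,0,0],[0,0,0],[0,0,0]]}' -1 115
python3 -m creep '{"travel":[[0,0,-0.1],[0,0,-0.25],[0,0,-0.27],[0,0,-0.27],[0,0,-0.27],[0,0,-0.27],[0,0,-0.27],[0,0,-0.27],[0,0,-0.27],[0,0,-0.27]],"twist":[[0,0,0],[0,0,0],[0,0,0],[0,0,0],[0,0,0],[0,0,0],[0,0,0],[0,0,0],[0,0,0],[0,0,0]]}'
python3 -c "
from h import *
go([540,0,292],0.5,20)"
```

```text
t: 23.62
eef_pos: [546.7, 386.2, 109.0]
tool_rot: [-3.137, -0.002, 1.392]
contact_force: [0.5, 0.5, -0.3]
gripper_width: 85.9
t: 24.28
eef_pos: [546.6, 388.3, 109.5]
tool_rot: [-3.14, -0.003, 1.396]
contact_force: [-0.1, -0.9, 6.4]
gripper_width: 22.6
t: 25.12
eef_pos: [545.7, 387.3, 296.2]
tool_rot: [-3.135, 0.001, 1.396]
contact_force: [0.5, 1.3, -2.9]
gripper_width: 23.0
n 20 travel [-0.222  0.148  0.003] twist [-0.0002  0.0001  0.0285] | max .55,.079
```

```bash

python3 -m creep '{"travel":[[-0.222,0.148,0],[-0.222,0.148,0],[-0.222,0.148,0],[-0.222,0.148,0],[-0.222,0.148,0],[-0.222,0.148,0],[-0.222,0.148,0],[-0.222,0.148,0],[-0.222,0.148,0],[-0.222,0.148,0]],"twist":[[0,0,0.0285],[0,0,0.0285],[0,0,0.0285],[0,0,0.0285],[0,0,0.0285],[0,0,0.0285],[0,0,0.0285],[0,0,0.0285],[0,0,0.0285],[0,0,0.0285]]}'
python3 -m creep '{"travel":[[-0.222,0.148,0],[-0.222,0.148,0],[-0.222,0.148,0],[-0.222,0.148,0],[-0.222,0.148,0],[-0.222,0.148,0],[-0.222,0.148,0],[-0.222,0.148,0],[-0.222,0.148,0],[-0.222,0.148,0]],"twist":[[0,0,0.0285],[0,0,0.0285],[0,0,0.0285],[0,0,0.0285],[0,0,0.0285],[0,0,0.0285],[0,0,0.0285],[0,0,0.0285],[0,0,0.0285],[0,0,0.0285]]}'
python3 -c "
from h import *
s=ctrl.sense();print(s['joints'].round(3).tolist())
go([528.3,-359.9,292],-.452,20)"
```

```text
t: 25.95
eef_pos: [587.5, 192.5, 294.7]
tool_rot: [-3.136, 0.003, 0.946]
contact_force: [1.0, -0.1, -3.8]
gripper_width: 22.9
t: 26.78
eef_pos: [540.6, -0.2, 294.7]
tool_rot: [-3.137, 0.005, 0.498]
contact_force: [-0.3, -0.6, -3.3]
gripper_width: 23.0
[-0.023, 0.235, 1.525, 0.002, 1.389, -0.521]
n 20 travel [-0.02   0.248  0.001] twist [-0.0001  0.0002  0.0302] | max .55,.079
```

```bash

python3 -m creep '{"travel":[[-0.02,0.248,0],[-0.02,0.248,0],[-0.02,0.248,0],[-0.02,0.248,0],[-0.02,0.248,0],[-0.02,0.248,0],[-0.02,0.248,0],[-0.02,0.248,0],[-0.02,0.248,0],[-0.02,0.248,0]],"twist":[[0,0,0.0302],[0,0,0.0302],[0,0,0.0302],[0,0,0.0302],[0,0,0.0302],[0,0,0.0302],[0,0,0.0302],[0,0,0.0302],[0,0,0.0302],[0,0,0.0302]]}'
python3 -m creep '{"travel":[[-0.02,0.248,0],[-0.02,0.248,0],[-0.02,0.248,0],[-0.02,0.248,0],[-0.02,0.248,0],[-0.02,0.248,0],[-0.02,0.248,0],[-0.02,0.248,0],[-0.02,0.248,0],[-0.02,0.248,0]],"twist":[[0,0,0.0302],[0,0,0.0302],[0,0,0.0302],[0,0,0.0302],[0,0,0.0302],[0,0,0.0302],[0,0,0.0302],[0,0,0.0302],[0,0,0.0302],[0,0,0.0302]]}'
python3 -m creep '{"travel":[[0,0,0],[0,0,0]],"twist":[[0,0,0],[0,0,0]]}'
sed -i 's/q=((proj(n,P)/q=((proj(n,P)/' look.py
python3 sil.py -1.2 40.5 192 232 3; python3 look.py l2 -93 -1.2 40.5; python3 -c "
from h import *
go([528.3,-359.9,292],-.452,1)"
```

```text
t: 27.62
eef_pos: [578.9, -180.9, 294.0]
tool_rot: [-3.138, 0.006, 0.024]
contact_force: [0.2, -0.4, -4.1]
gripper_width: 23.2
t: 28.45
eef_pos: [529.7, -359.0, 293.8]
tool_rot: [-3.141, 0.007, -0.451]
contact_force: [0.2, -0.8, -3.0]
gripper_width: 22.7
t: 28.62
eef_pos: [529.7, -358.9, 293.9]
tool_rot: [-3.141, 0.007, -0.45]
contact_force: [0.5, 0.4, -3.0]
gripper_width: 23.1
192 seen (np.int64(428), np.int64(449)) model (np.int64(428), np.int64(449))
195 seen (np.int64(427), np.int64(449)) model (np.int64(427), np.int64(449))
198 seen (np.int64(427), np.int64(448)) model (np.int64(426), np.int64(449))
201 seen (np.int64(426), np.int64(448)) model (np.int64(426), np.int64(449))
204 seen (np.int64(426), np.int64(447)) model (np.int64(425), np.int64(448))
207 seen (np.int64(433), np.int64(446)) model (np.int64(424), np.int64(448))
210 seen (np.int64(424), np.int64(446)) model (np.int64(423), np.int64(447))
213 seen (np.int64(410), np.int64(445)) model (np.int64(423), np.int64(446))
216 seen (np.int64(410), np.int64(443)) model (np.int64(422), np.int64(445))
219 seen (np.int64(422), np.int64(443)) model (np.int64(421), np.int64(444))
222 seen (np.int64(420), np.int64(443)) model (np.int64(421), np.int64(444))
225 seen (np.int64(421), np.int64(442)) model (np.int64(420), np.int64(443))
228 seen (np.int64(423), np.int64(441)) model (np.int64(423), np.int64(442))
231 seen (np.int64(426), np.int64(440)) model (np.int64(426), np.int64(441))
[ 530.1 -358.2  294.1] [-3.14   0.006 -0.449] [-0.612, 0.4, 1.286, 0.0, 1.462, -0.164]
n 1 travel [-0.015  0.039  0.033] twist [-0.0005  0.0034  0.0028] | max .55,.079
```

View pics/l2.png

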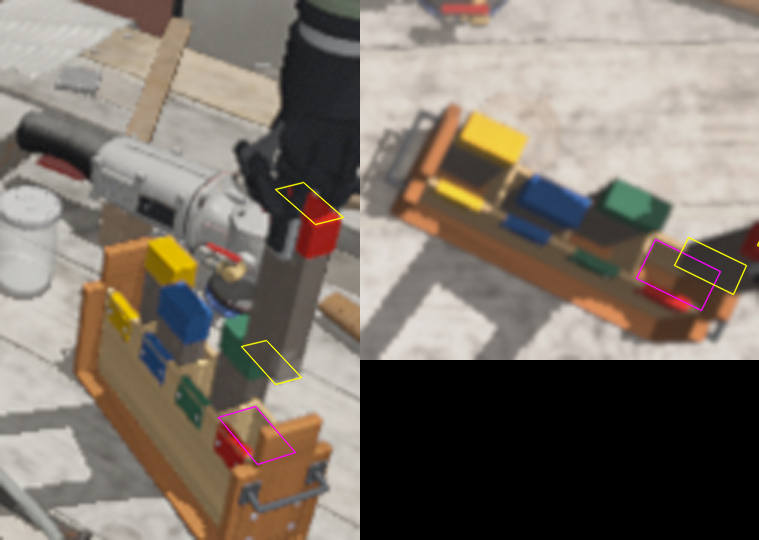

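The view shows blue seated in its cell and the red stone hanging upright over the red cell; its silhouette matches the model within 1 px. I'll trim 3 mm and lower.

```bash

python3 -m creep '{"travel":[[-0.01,0.02,0.1],[0,0.01,0.13],[0,0,0.13],[0,0,0.13],[0,0,0.13],[0,0,0.13],[0,0,0.13],[0,0,0.05]],"twist":[[0,0.003,0.002],[0,0,0],[0,0,0],[0,0,0],[0,0,0],[0,0,0],[0,0,0],[0,0,0]]}'
python3 -m creep '{"travel":[[0,0,0.06],[0,0,0.06],[0,0,0.06],[0,0,0.06],[0,0,0.06]],"twist":[[0,0,0],[0,0,0],[0,0,0],[0,0,0],[0,0,0]]}'
```

```text
t: 29.43
eef_pos: [528.1, -359.9, 222.8]
tool_rot: [-3.141, 0.003, -0.452]
contact_force: [0.1, -0.4, -3.4]
gripper_width: 22.8
t: 29.85
eef_pos: [528.9, -360.5, 202.5]
tool_rot: [3.142, -0.001, -0.452]
contact_force: [-0.0, 0.1, -3.9]
gripper_width: 23.0
```

Inside the cell with no contact. Continuing.

```bash

python3 -m creep '{"travel":[[0,0,0.1],[0,0,0.1],[0,0,0.1],[0,0,0.1],[0,0,0.1],[0,0,0.1],[0,0,0.1],[0,0,0.1],[0,0,0.08],[0,0,0.05]],"twist":[[0,0,0],[0,0,0],[0,0,0],[0,0,0],[0,0,0],[0,0,0],[0,0,0],[0,0,0],[0,0,0],[0,0,0]]}'
python3 -m creep '{"travel":[[0,0,0.03],[0,0,0.03],[0,0,0.03],[0,0,0]],"twist":[[0,0,0],[0,0,0],[0,0,0],[0,0,0]]}'
```

```text
t: 30.68
eef_pos: [528.5, -360.2, 131.7]
tool_rot: [-3.141, 0.001, -0.452]
contact_force: [-0.4, 0.6, -1.7]
gripper_width: 23.2
t: 31.02
eef_pos: [528.7, -360.3, 125.9]
tool_rot: [-3.142, -0.0, -0.452]
contact_force: [-0.3, 0.3, -3.4]
gripper_width: 22.6
```

```bash

python3 -m creep '{"travel":[[0,0,0.03],[0,0,0.03],[0,0,0.02],[0,0,0]],"twist":[[0,0,0],[0,0,0],[0,0,0],[0,0,0]]}'
python3 -m creep '{"travel":[[0,0,0.02],[0,0,0.02],[0,0,0]],"twist":[[0,0,0],[0,0,0],[0,0,0]]}'
```

```text
t: 31.35
eef_pos: [528.6, -360.2, 119.7]
tool_rot: [-3.141, 0.0, -0.452]
contact_force: [-0.1, 0.6, -2.6]
gripper_width: 23.1
t: 31.6
eef_pos: [529.0, -360.6, 117.5]
tool_rot: [3.141, -0.001, -0.452]
contact_force: [-0.3, 0.2, 0.7]
gripper_width: 22.6
```

Contact at 117.5, exactly as predicted for the floor. I'll press slightly, release and lift.

```bash

python3 -m creep '{"travel":[[0,0,0.015],[0,0,0]],"twist":[[0,0,0],[0,0,0]]}'
python3 -m creep '{"travel":[[0,0,0],[0,0,0],[0,0,0],[0,0,0],[0,0,0]],"twist":[[0,0,0],[0,0,0],[0,0,0],[0,0,0],[0,0,0]]}' 0.1
python3 -m creep '{"travel":[[0,0,-0.05],[0,0,-0.1],[0,0,-0.2],[0,0,-0.3],[0,0,-0.3],[0,0,-0.3],[0,0,-0.3],[0,0,-0.3],[0,0,-0.3],[0,0,-0.2]],"twist":[[0,0,0],[0,0,0],[0,0,0],[0,0,0],[0,0,0],[0,0,0],[0,0,0],[0,0,0],[0,0,0],[0,0,0]]}'
python3 -m creep '{"travel":[[0,-0.45,0],[0,-0.45,0],[0,-0.45,0],[0,-0.45,0],[0,-0.45,0],[0,-0.45,0],[0,-0.45,0],[0,-0.45,0],[0,-0.45,0],[0,-0.45,0]],"twist":[[0,0,0],[0,0,0],[0,0,0],[0,0,0],[0,0,0],[0,0,0],[0,0,0],[0,0,0],[0,0,0],[0,0,0]]}'
python3 - <<'E'
from h import *
p=[569.3,-275.4,-.452]
t=imaging.snapshot("top");s=imaging.snapshot("side")
cv2.imwrite("pics/topf.png",t[:,:,::-1]);cv2.imwrite("pics/sidef.png",s[:,:,::-1])
out=[]
for n,im,(x,y,w,h) in(("side",s,(355,170,100,130)),("top",t,(365,140,133,130))):
    k=3.4;im=cv2.resize(np.ascontiguousarray(im[y:y+h,x:x+w,::-1]),None,fx=k,fy=k,interpolation=3)
    for yy in(31,-93):
        q=np.array([(a,b+yy,158) for a,b in((-12,-24),(12,-24),(12,24),(-12,24))],float)
        cv2.polylines(im,[((proj(n,rz(q,p))-[x,y]+.5)*k).astype(np.int32)],True,(0,255,255),1,cv2.LINE_AA)
    out.append(im)
cv2.imwrite("pics/fin.png",np.hstack(out))
E
```

```text
t: 31.77
eef_pos: [529.0, -360.7, 117.5]
tool_rot: [3.141, -0.002, -0.452]
contact_force: [-1.4, 0.9, 4.5]
gripper_width: 22.9
t: 32.18
eef_pos: [528.9, -360.4, 115.9]
tool_rot: [-3.142, -0.0, -0.452]
contact_force: [-1.1, -0.3, -0.7]
gripper_width: 47.2
t: 33.02
eef_pos: [529.2, -360.7, 295.8]
tool_rot: [3.141, -0.005, -0.452]
contact_force: [0.4, -0.2, -0.1]
gripper_width: 47.4
t: 33.85
eef_pos: [676.6, -55.1, 293.2]
tool_rot: [-3.141, -0.001, -0.452]
contact_force: [-0.7, -0.4, -0.7]
gripper_width: 47.0
```

View pics/fin.png

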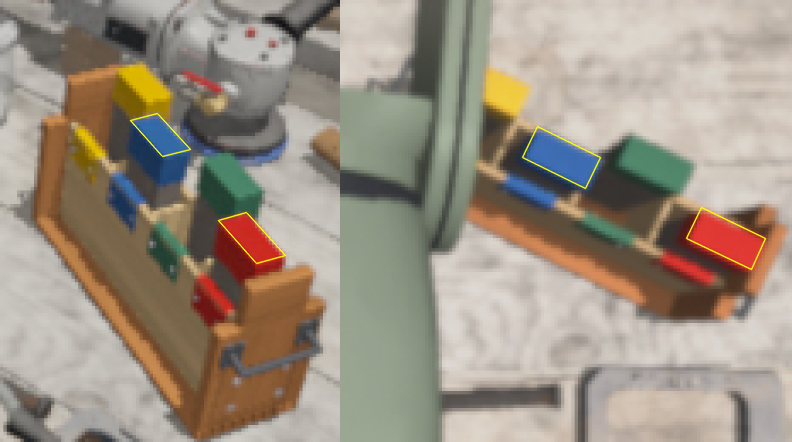

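Both tops coincide with the predicted fully-down outlines at 158 mm in both views, upright and paint up. I'll do a quick bystander check, then hand in.

```bash
python3 - <<'E'
from h import *
a=cv2.imread("pics/side0.png",0)
b=cv2.imread("pics/sidef.png",0)
P=dict(jar=(673,-5,51),felt=(686,224,12),wedge=(502,191,11),pen=(379,330,8),spanner=(363,30,5),tile=(695,349,5),block=(689,128,15))
for k,X in P.items():
    u,v=proj("side",[X])[0].astype(int);t=a[v-8:v+9,u-10:u+11]
    r=cv2.matchTemplate(b[v-18:v+19,u-20:u+21],t,cv2.TM_CCOEFF_NORMED);_,m,_,l=cv2.minMaxLoc(r);print(k,(u,v),"score",round(m,2),"shift px",l[0]-10,l[1]-10)
print(ctrl.sense()["t"]);print(ctrl.job_done())
E
```

```text
jar (np.int64(348), np.int64(190)) score 0.88 shift px 0 0
felt (np.int64(299), np.int64(171)) score 0.79 shift px 0 0
wedge (np.int64(267), np.int64(198)) score 0.97 shift px 0 0
pen (np.int64(210), np.int64(197)) score 1.0 shift px 0 0
spanner (np.int64(269), np.int64(244)) score 1.0 shift px 7 5
tile (np.int64(276), np.int64(159)) score 1.0 shift px 0 0
block (np.int64(320), np.int64(181)) score 0.62 shift px 0 0
33.95
the job is handed in; nothing more can be done
None
```

Both stones are in the cells with their own colour tags, standing on end, paint up and fully down. The job was handed in at 34 s of the 72 s allowed; no verdict was reported.

- **Blue:** I gripped it from above across its thickness and lowered it until the wrist force reversed at the floor, at TCP 116.6 mm.
- **Red:** I gripped it across its width, tilted it upright and stood it on the table. Then I regripped it from above and lowered it until the force reversed at TCP 117.5 mm, the height predicted for the floor.

**Final check on the stones:** both tops line up with the predicted fully-down outlines at 158 mm in the side and top cameras. The gripper was clear of everything.

**Checks that disagreed or were weak:**
- **Fixed stones:** the green and yellow stones appear about 20 mm behind the cell centres I fitted from the rims and tags. I trusted the rims, and both loose stones went in with no side contact.
- **Bystanders:** six of the seven show no shift in the side camera, although the block and felt matches were weak (scores 0.62 and 0.79).
- **Spanner:** it gave a perfect match at a (7, 5) pixel shift. I did not resolve this before handing in. The search patch was probably not on the spanner but on plain table or bar, because the arm never worked low near it and no contact force was seen.

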